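# Change over the culture dishes on the orbital shaker

## Task

Raise the shaker's clamp arm and swing it aside, and stack the two finished green dishes from the shaker squarely on top of the green dish on the worktop. Then stack all the orange dishes in one straight, centred pile on the ring of the shaker's mat, edges flush and lids up, with the pale control dish on top. Finally swing the clamp arm back over the pile and push it down until its pad rests on the control dish; do not disturb the other things on the bench.

Things in the scene. Friction and masses are not known exactly. Their poses are not given: they have to be found in the camera images.
- dish_1: closed round clear-plastic culture dish, 60 mm diameter, 15 mm high, about 30 g, orange medium seen through the lid; origin at the centre of its underside, z up through the lid; it stacks flat, lid up, on another dish; one of two to four orange dishes still to be shaken (None if absent)
- dish_2: closed round clear-plastic culture dish, 60 mm diameter, 15 mm high, about 30 g, orange medium seen through the lid; origin at the centre of its underside, z up through the lid; it stacks flat, lid up, on another dish; one of two to four orange dishes still to be shaken (None if absent)
- dish_3: closed round clear-plastic culture dish, 60 mm diameter, 15 mm high, about 30 g, orange medium seen through the lid; origin at the centre of its underside, z up through the lid; it stacks flat, lid up, on another dish; one of two to four orange dishes still to be shaken; always present
- dish_4: closed round clear-plastic culture dish, 60 mm diameter, 15 mm high, about 30 g, orange medium seen through the lid; origin at the centre of its underside, z up through the lid; it stacks flat, lid up, on another dish; one of two to four orange dishes still to be shaken; starts loosely on top of dish_3 (None if absent)
- control: closed round clear-plastic culture dish, 60 mm diameter, 15 mm high, about 30 g, pale cream medium, with a blue line round the lid, seen through the lid; origin at the centre of its underside, z up through the lid; it stacks flat, lid up, on another dish; the control dish
- done_1: closed round clear-plastic culture dish, 60 mm diameter, 15 mm high, about 30 g, green medium seen through the lid; origin at the centre of its underside, z up through the lid; it stacks flat, lid up, on another dish; finished, at the start on the shaker's mat
- done_2: closed round clear-plastic culture dish, 60 mm diameter, 15 mm high, about 30 g, green medium seen through the lid; origin at the centre of its underside, z up through the lid; it stacks flat, lid up, on another dish; finished, at the start on top of done_1, just under the clamp pad
- done_base: closed round clear-plastic culture dish, 60 mm diameter, 15 mm high, about 30 g, green medium seen through the lid; origin at the centre of its underside, z up through the lid; it stacks flat, lid up, on another dish; finished already, stands on the worktop
- shaker: white orbital shaker, case 150 mm deep (x) and 190 mm wide (y), heavy, does not move; aluminium platform with a black rubber mat whose top is 64 mm above the worktop; origin at the centre of its underside, its black control panel faces -x. A steel post 12 mm thick stands on the platform at its own x 0, y +80 mm and reaches 225 mm above the worktop
- seat (a point): centre of the white ring (68 mm) printed on the mat, level with the mat's top, at the shaker's own x 0, y -20 mm; axes as the shaker's
- clamp_lift (a joint): height of the clamp arm on the post, m: the pad's underside is 10 mm + this value above the mat; 0 to 0.105; up is positive. A stiff friction sleeve: it takes about 7 N to raise and 4 N to lower, and stays where it is left, at any swing
- clamp_swing (a joint): swing of the clamp arm about the vertical post, rad: 0 (stop) = pad exactly over the seat, growing to 1.9 as the arm's free end swings counter-clockwise seen from above, toward the shaker's +x (rear) side; about 1 N at the knob moves it and it stays where it is left
- pad (a point): centre of the underside of the black rubber pad (28 mm diameter) under the free end of the clamp arm, 100 mm from the post axis; at clamp swing a it lies at the post + 100 mm x (sin a, -cos a) in the shaker's x and y
- knob (a point): middle of the red upright knob (20 mm diameter, 26 mm tall) on the free end of the clamp arm, straight above the pad and 32 mm above the pad's underside; the flat arm (14 mm wide) lies 13 mm below this point; the knob's top is 13 mm above it
- microscope: tall grey stereo microscope (0.5 m), fixed, bystander, always in the same place; in the robot frame it covers x 0.21 to 0.58, y -0.11 to 0.125. Also fixed: a dark red cabinet 118 mm high behind the dishes, its front at x 0.73, from y 0.20 to 0.47
- tally: chrome tally counter, 74x49x25 mm, bystander; origin at the centre of its underside
- forceps_near: steel forceps, 115 mm long, lying in front of the shaker, bystander; origin at the centre of its underside
- wash_bottle: wash bottle with red spout, 190 mm tall, behind the microscope, bystander; origin at the centre of its underside
- bottle_red: white dropper bottle with red cap, 92 mm tall, behind the microscope, bystander; origin at the centre of its underside
Things that resemble listed ones, but are neither listed nor needed, are in the scene too. Leave any pink or yellow look-alike of the dish_1 alone. What is shaped like the control but yellow is not meant.

How it is judged:
On the way, in this order (a step that is already met when the one before it is completed fails the run):
1. the clamp arm is swung aside, clear of the seat (more than 0.9 rad) (value of joint clamp_swing above 0.9 rad), for 0.2 s.
2. both finished green dishes are stacked squarely on the green dish on the worktop (horizontal distance between done_1 and done_2 below 0.007 m and horizontal distance between each of done_1, done_2 and done_base below 0.007 m and height (world z) of done_base below 0.006 m and z of done_1 in the frame of done_base between 0.012 and 0.034 m and angle between each of done_1, done_2's own z axis and vertical below 0.08 rad and z of done_2 in the frame of done_base between 0.012 and 0.034 m), for 0.2 s.
At the end, for the whole second after the job is handed in: Three green dishes in one pile on the worktop, centres within 7 mm. Orange dishes and control in one level pile, lids up, control uppermost, centres within 7 mm of each other and 8 mm of the ring centre. Clamp pad within 14 mm of the control centre, gap under 2.5 mm. All at rest (all of step 2 and angle between each of done_base, dish_1, dish_2, dish_3, dish_4, control's own z axis and vertical below 0.08 rad and horizontal distance between dish_1 and dish_2 below 0.007 m and horizontal distance between each of dish_1, dish_2 and dish_3 below 0.007 m and horizontal distance between each of dish_1, dish_2, dish_3 and dish_4 below 0.007 m and horizontal distance between each of dish_1, dish_2, dish_3, dish_4 and control below 0.007 m and horizontal distance between each of dish_1, dish_2, dish_3, dish_4, control and seat below 0.008 m and z of each of dish_1, dish_2, dish_3, dish_4, control in the frame of seat above -0.004 m and linear speed of each of dish_1, dish_2, dish_3, dish_4, control, done_1, done_2 below 0.02 m/s and z of control in the frame of dish_1 above 0.01 m and z of control in the frame of dish_2 above 0.01 m and z of control in the frame of dish_3 above 0.01 m and z of control in the frame of dish_4 above 0.01 m and horizontal distance between pad and control below 0.014 m and z of pad in the frame of control between 0.012 and 0.0175 m); the robot touches nothing.
It fails at once if a bystander (tally counter, forceps, wash bottle, dropper bottle) is pushed more than 3 cm (distance of any of tally, forceps_near, wash_bottle, bottle_red from where it was at the start of the episode above 0.03 m).
Of dish_1, dish_2, dish_4 only 1 to 3 are there at a start; the rules pass over those that are not, and their reading is None.
At some moment in a run one of dish_1, dish_2, done_base may be knocked a few centimetres aside while the robot is not near it.
It also fails if it takes over 210 s, if anything falls off the work surface, if the arm or the gripper's body presses on something with over 40 N, if the wrist force passes 120 N, or if a joint passes its speed limit or range.

## Robot

A 7-joint arm with a two-finger parallel gripper is mounted at the origin on a cart in front of the work surface, level with it; the furniture and walls round the work are solid. World frame = base frame: x ahead of the robot, y to its left, z up, the work surface at z = 0. Lengths are in m, angles in rad, forces in N, time in s.
With the tool pointing down it reaches from about 0.4 to 0.875 m from the base axis. Payload 6.5 kg.
Tool frame: the origin (TCP) lies at the very end of the fingers, on their centre line; the grasp point (between the pads) lies 19 mm behind it; z points along the fingers, y is the direction in which the jaws open and shut (so a half turn about z gives the same grasp; the last joint's range is limited). The gripper opens to 88 mm and grips with 3 to 60 N. Pads are 18 mm wide; open, the fingers measure 123 mm over their backs; the gripper's body (75 mm by 187 mm) begins 45 mm behind the grasp point.
Start: joints at [1.172, 0.536, -0.004, 1.538, 0.003, 1.067, -0.071], TCP at [0.212, -0.614, 0.239] pointing down, gripper open.
Joint ranges: [-2.7, 2.7], [-0.37, 2.16], [-1.27, 1.26], [0.24, 2.4], [-1.31, 4.45], [0.19, 1.91], [-2.76, 2.76]. Speed limits (rad/s): [2.39, 2.39, 3.14, 3.14, 3.14, 3.14, 3.14].

## Interface

Orientations are given as a rotation vector (axis times angle).
In Python, from station import bot gives the robot as it stands.
- The arm moves only by the tool move_arm, never from a script. Its argument "motion" is a list that holds one entry, the list of rows, each a list of 6 numbers: the shift along the tool's x, y, z in mm, then the turn, a rotation vector about the tool's x, y, z in units of 5 degrees (1.0 is 5 degrees). A call has 1 to 10 rows; each row is the pose to reach, as a shift and turn from the pose commanded when the call began, along the tool's axes at that moment; what a row does not reach only later rows make up. A row lasts 1/12 s, in which the tool goes at most 41.7 mm and 7.16 degrees, less where a joint would pass 70% of its speed; a pose out of reach is approached as far as the arm can. A call with a gripper value outside its range is refused whole. "jaw" is the opening, from -1 (shut) to 1 (fully open), set as the call begins (left out, the last holds). The fingers move at their own pace and stop on an object; "newtons" is the grip in N (left out, the last holds). Time passes only in rows, so rows that repeat a pose let the fingers close. It gives the time, the measured TCP pose, the force and the opening at its end, in the units of the state.
- bot.get_obs(): the state, without advancing time (a new reading comes with each control period).
- bot.camera(name): name is "scene" or "side" or "wrist"; returns (picture, depth): 420x560x3 uint8, red, green, blue; 420x560 float32, m along the optical axis (not along the pixel's ray), 0 where there is no reading.
- bot.camera_info(name): a dict with "mtx" (3x3 intrinsics, pixels), "k1" (the pictures are not rectified: a ray, as slopes to the right and down, at radius r is drawn at 1 + k1 r^2 times it, then the intrinsics apply), "rvec" (rotation vector, rad) and "tvec" (3), from world to camera coordinates, as OpenCV has them. Camera axes: x right, y down, z forward; pixel columns grow to the right and rows downward; lengths in m; the calibration is good to about 2 mm. A picture is of the moment at which its call begins: read the wrist's pose just before it. camera_info takes no time and is no camera call; for the wrist camera it gives the pose at the moment of the call.
- bot.sign_off(): hands the job in, once; it reports no verdict.
The state is a dict: "clock": time; "q": joint angles; "joint_vel": joint speeds; "effort": joint torques, N m; "tcp_pos": TCP position; "tcp_rot": TCP orientation; "wrist_force": force on the tool from outside, world axes, zero at the start; "wrist_torque": the same for the moment, N m; "grip_width": opening from 0.0 (shut) to 1.0 (fully open).
Only numpy, scipy, OpenCV 4.12 (cv2) and the standard library are available. Lean on these libraries where they do the work, as an engineer would, in place of code of your own. Each camera call takes 0.05 s, during which the arm holds its last target.

## Working session

There is one attempt and no reset: what is moved stays moved. The work goes in short steps, Python scripts to look and compute and a tool call to move; the robot and the scene stay as the last step left them, time stands still between calls to the robot, and variables do not carry over. Pictures are saved under pics/ and viewed, and the job is handed in when it is done.

Besides the shell and the picture viewer there is one more tool, called after "Call:" as name(argument=value, ...), one argument or row to a line, values as JSON. move_arm: Moves the arm, as the interface text tells. Its arguments: {"type":"object","properties":{"motion":{"type":"array"},"jaw":{"type":"number"},"newtons":{"type":"number"}},"required":["motion"]}

```bash
ls; mkdir -p pics; cat > h.py <<'E'
import numpy as np, cv2
from station import bot
R=lambda r: cv2.Rodrigues(np.array(r,float))[0]
def snap(n,f):
    p,d=bot.camera(n); cv2.imwrite('pics/'+f,p[:,:,::-1]); return p,d
def ray(info,uv):
    uv=np.array(uv,float).reshape(-1,2); M=info['mtx']; k=info['k1']
    s=cv2.undistortPoints(uv.reshape(-1,1,2),np.array(M),np.array([k,0,0,0,0.])).reshape(-1,2)
    Rm=R(info['rvec']); t=np.array(info['tvec'],float).ravel()
    d=np.c_[s,np.ones(len(s))]@Rm; o=-Rm.T@t
    return o,d
def onplane(info,uv,z):
    o,d=ray(info,uv); return o+d*((z-o[2])/d[:,2])[:,None]
def cloud(info,dep):
    h,w=dep.shape; u,v=np.meshgrid(np.arange(w),np.arange(h))
    o,d=ray(info,np.c_[u.ravel(),v.ravel()])
    return (o+d*dep.ravel()[:,None]).reshape(h,w,3)
def proj(info,P):
    P=np.array(P,float).reshape(-1,3)
    return cv2.projectPoints(P,np.array(info['rvec'],float),np.array(info['tvec'],float),np.array(info['mtx']),np.array([info['k1'],0,0,0,0.]))[0].reshape(-1,2)
E
python3 - <<'E'
from h import *
o=bot.get_obs(); print(o)
for n in ['scene','side','wrist']:
    i=bot.camera_info(n); print(n,i)
    p,d=snap(n,n+'0.png'); np.savez('pics/'+n+'0.npz',p=p,d=d)
E
```

```text
pics
{'clock': 0.0, 'q': array([ 1.17179191,  0.53717221, -0.00442517,  1.53883385,  0.00260075,
        1.06727417, -0.07122481]), 'joint_vel': array([-0.00040344, -0.00017611, -0.00099896,  0.00146655, -0.00018111,
       -0.00056788, -0.00211773]), 'effort': array([ 5.50601326e-04, -5.70997739e+01,  9.90795046e-01, -2.51612145e+01,
       -5.63367095e-02,  1.80627534e-02,  1.83185839e-04]), 'tcp_pos': array([ 0.2121358 , -0.61378357,  0.23785058]), 'tcp_rot': array([-3.09657932e+00, -5.20143925e-01,  6.39105636e-04]), 'wrist_force': array([ 0.0300559 ,  0.31437379, -0.07501235]), 'wrist_torque': array([-0.01212108, -0.02957058,  0.04725949]), 'grip_width': 1.000910076474163}
scene {'mtx': array([[439.54495488,   0.        , 276.13020096],
       [  0.        , 439.54495488, 213.24854295],
       [  0.        ,   0.        ,   1.        ]]), 'k1': 0.04996852219087972, 'rvec': array([ 0.70397778, -2.52084166,  1.29652841]), 'tvec': array([0.55897505, 0.09326406, 1.10615142])}
side {'mtx': array([[420.85099419,   0.        , 284.14021719],
       [  0.        , 420.85099419, 201.02687242],
       [  0.        ,   0.        ,   1.        ]]), 'k1': -0.05639566197000791, 'rvec': array([ 1.27193918, -2.03325513,  1.05866569]), 'tvec': array([0.46633517, 0.25694697, 0.8729342 ])}
wrist {'mtx': array([[311.21778244,   0.        , 283.99468409],
       [  0.        , 311.21778244, 210.18709682],
       [  0.        ,   0.        ,   1.        ]]), 'k1': -0.07117640653200362, 'rvec': array([-2.34000316,  1.66671078,  0.26714078]), 'tvec': array([-0.64905269, -0.04271514,  0.3913363 ])}
```

View pics/scene0.png

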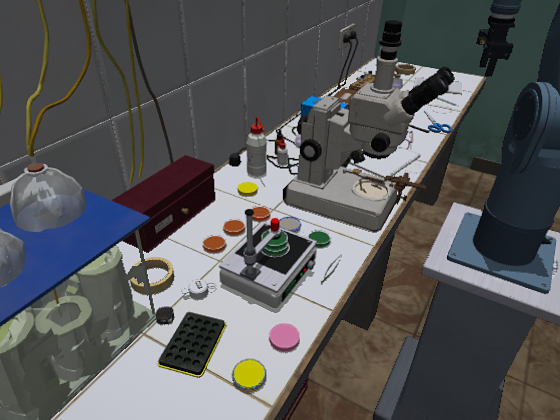

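View pics/side0.png

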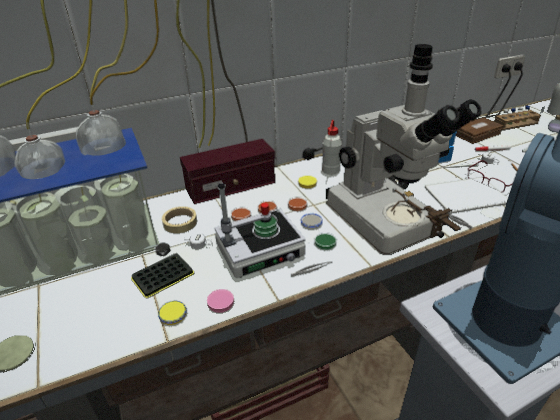

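View pics/wrist0.png

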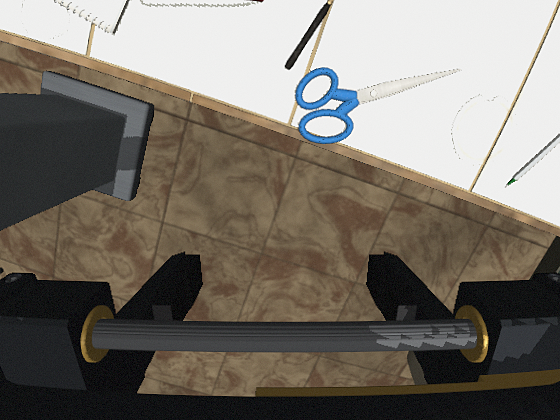

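The first views show the shaker around scene px (270,265), three orange dishes at (214,243), (234,227) and (260,213), the control at (289,225) and the green base at (319,238). The microscope stands between the arm and the work. Next I'll measure positions.

```bash
cat > meas.py <<'E'
from h import *
import sys
def masks(p):
    hsv=cv2.cvtColor(p,cv2.COLOR_RGB2HSV); H,S,V=[hsv[:,:,i].astype(int) for i in range(3)]
    return {'orange':(H>=4)&(H<=14)&(S>130)&(V>90),'green':(H>=45)&(H<=85)&(S>80)&(V>50),
     'yellow':(H>=25)&(H<=33)&(S>150)&(V>120),'pink':(H>=155)&(H<=178)&(S>60)&(V>120),'red':((H<=3)|(H>=177))&(S>170)&(V>110),'blue':(H>=100)&(H<=125)&(S>40)&(V>60)}
E
python3 - <<'E'
from meas import *
for n in ['scene','side']:
    z=np.load('pics/'+n+'0.npz'); p,d=z['p'],z['d']; info=bot.camera_info(n); C=cloud(info,d)
    print(n)
    for k,m in masks(p).items():
        m=m&(d>0)
        nn,l,st,ce=cv2.connectedComponentsWithStats(m.astype(np.uint8))
        for j in range(1,nn):
            if st[j,4]<25: continue
            X=C[l==j]; md=np.median(X,0)
            if md[1]<0.1 or md[1]>0.9 or md[0]>0.95 or md[2]<-.02: continue
            print(k,st[j],ce[j].round(1),'med',md.round(3),'lo',np.percentile(X,3,axis=0).round(3),'hi',np.percentile(X,97,axis=0).round(3))
    x0,y0,x1,y1=(170,180,350,320) if n=='scene' else (190,170,350,290)
    cv2.imwrite('pics/'+n+'0c.png',cv2.resize(p[y0:y1,x0:x1,::-1],None,fx=4,fy=4,interpolation=cv2.INTER_CUBIC))
E
```

```text
scene
orange [252 207  17  14 159] [260.  212.8] med [0.58  0.201 0.015] lo [0.559 0.178 0.009] hi [0.603 0.226 0.019]
orange [224 220  20  15 195] [233.5 226.4] med [0.608 0.289 0.015] lo [0.587 0.266 0.009] hi [0.629 0.311 0.018]
orange [204 236  21  16 225] [213.8 242.9] med [0.609 0.369 0.015] lo [0.588 0.346 0.009] hi [0.632 0.392 0.018]
green [266 233  20  22 195] [276.8 244.7] med [0.432 0.372 0.093] lo [0.418 0.337 0.071] hi [0.446 0.386 0.097]
green [309 232  20  13 168] [319.1 236.9] med [0.398 0.211 0.016] lo [0.379 0.191 0.013] hi [0.422 0.23  0.018]
yellow [27 87 14 46 86] [ 29.7 108. ] med [0.725 0.643 0.433] lo [0.714 0.6   0.404] hi [0.756 0.663 0.44 ]
yellow [238 182  19  11 168] [247.1 187.2] med [0.68  0.115 0.016] lo [0.655 0.088 0.013] hi [0.707 0.14  0.018]
yellow [158 324  68  53 132] [196.6 358.5] med [0.435 0.665 0.005] lo [0.414 0.56  0.002] hi [0.491 0.69  0.007]
yellow [234 360  31  28 638] [248.7 373.1] med [0.337 0.626 0.015] lo [0.314 0.602 0.013] hi [0.36  0.649 0.018]
pink [269 323  30  25 584] [284.  335.5] med [0.323 0.522 0.016] lo [0.298 0.497 0.0
[... 1353 characters left out ...]
1] hi [0.703 0.138 0.016]
yellow [160 302  25  18 347] [171.7 310.4] med [0.337 0.626 0.014] lo [0.314 0.602 0.012] hi [0.359 0.648 0.017]
pink [207 290  27  19 404] [219.9 299.1] med [0.321 0.521 0.014] lo [0.297 0.496 0.012] hi [0.346 0.546 0.017]
red [261 203   7   5  29] [264.1 205. ] med [0.444 0.354 0.139] lo [0.438 0.294 0.013] hi [0.624 0.361 0.14 ]
blue [   0  127  148   76 4173] [ 76.8 167.8] med [0.614 0.735 0.252] lo [0.56  0.597 0.247] hi [0.768 0.89  0.265]
blue [301 213  21  14  51] [307.9 218.2] med [0.503 0.205 0.012] lo [ 0.475  0.168 -0.003] hi [0.539 0.23  0.015]
blue [308 219  15   9  37] [316.3 224.6] med [0.464 0.198 0.012] lo [0.459 0.175 0.008] hi [0.475 0.221 0.014]
```

View pics/scene0c.png

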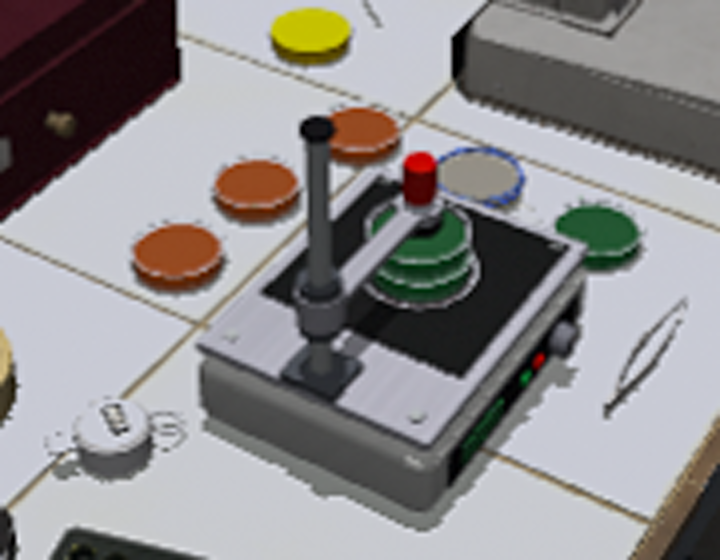

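View pics/side0c.png

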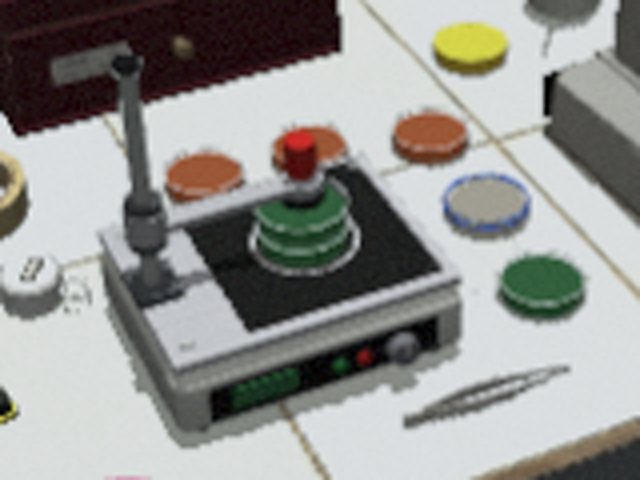

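```bash
python3 - <<'E'
from meas import *
Cs=[]
for n in ['scene','side']:
    z=np.load('pics/'+n+'0.npz'); Cs.append(cloud(bot.camera_info(n),z['d'])[z['d']>0])
C=np.vstack(Cs); m=(C[:,0]>.15)&(C[:,0]<.7)&(C[:,1]>-.15)&(C[:,1]<.16)&(C[:,2]>0)
C2=C[m]
print('max z by x(rows, .15..) y(cols -.15..)')
for x in np.arange(.15,.7,.04):
    print(round(x,2),[ (round(float(C2[s,2].max()),2) if (s:=((C2[:,0]>=x)&(C2[:,0]<x+.04)&(C2[:,1]>=y)&(C2[:,1]<y+.04))).any() else '-') for y in np.arange(-.15,.16,.04)])
# highest things over whole bench region x<.95
for y in np.arange(-.7,.8,.1):
    s=(C[:,1]>=y)&(C[:,1]<y+.1)&(C[:,0]>.15)&(C[:,0]<.75); print(round(y,1),C[s,2].max().round(2) if s.any() else '-')
E
```

```text
max z by x(rows, .15..) y(cols -.15..)
0.15 ['-', '-', '-', '-', '-', '-', '-', '-']
0.19 ['-', '-', 0.4, 0.4, 0.4, 0.4, '-', '-']
0.23 [0.0, 0.09, 0.4, 0.41, 0.41, 0.41, 0.0, 0.0]
0.27 [0.0, 0.09, 0.31, 0.38, 0.37, 0.37, 0.26, 0.0]
0.31 [0.0, 0.25, 0.34, 0.49, 0.49, 0.34, 0.27, 0.0]
0.35 ['-', 0.06, 0.34, 0.49, 0.49, 0.34, 0.07, 0.0]
0.39 [0.0, 0.07, 0.15, 0.34, 0.34, 0.34, 0.07, 0.0]
0.43 [0.0, 0.1, 0.14, 0.28, 0.28, 0.28, 0.19, 0.0]
0.47 [0.0, 0.06, 0.06, 0.29, 0.29, 0.29, 0.21, 0.0]
0.51 ['-', 0.06, 0.06, 0.29, 0.29, 0.29, 0.2, 0.02]
0.55 ['-', '-', '-', 0.23, 0.24, 0.22, 0.06, 0.0]
0.59 ['-', 0.01, 0.01, 0.0, 0.0, 0.0, 0.0, 0.0]
0.63 [0.02, 0.07, 0.02, 0.01, 0.18, 0.17, 0.02, 0.02]
0.67 [0.01, 0.09, 0.03, 0.15, 0.19, 0.02, 0.02, 0.02]
-0.7 0.46
-0.6 0.46
-0.5 0.12
-0.4 0.12
-0.3 0.04
-0.2 0.09
-0.1 0.49
-0.0 0.49
0.1 0.27
0.2 0.12
0.3 0.14
0.4 0.53
0.5 0.47
0.6 0.47
0.7 0.5
```

Call:
move_arm(
  motion=[
    [[0,0,-40,0,0,0],[0,0,-80,0,0,0],[0,0,-120,0,0,0],[0,0,-160,0,0,0],[0,0,-200,0,0,0],[0,0,-240,0,0,0],[0,0,-280,0,0,0],[0,0,-320,0,0,0],[0,0,-340,0,0,0],[0,0,-340,0,0,0]],
  ],
)

```text
clock: 0.98
tcp_pos: [0.2126, -0.615, 0.584]
tcp_rot: [3.09, 0.519, 0.003]
wrist_force: [0.5, -0.8, 0.4]
grip_width: 1.001
```

```bash
cat >> h.py <<'E'
def tool(p,yaw=None):
    """print shift in tool axes (mm) to world TCP p, and z turn units so that tool y (jaw axis) has heading yaw (deg)"""
    o=bot.get_obs(); Rm=R(o['tcp_rot']); s=Rm.T@(np.array(p)-o['tcp_pos'])*1000
    cur=np.degrees(np.arctan2(Rm[1,1],Rm[0,1]))
    t=0
    if yaw is not None: t=-((yaw-cur+180)%360-180)
    print('shift',s.round(1),'cur yaw',cur.round(1),'rz units',round(t/5,2),'tiltz',Rm[:,2].round(4),'clock',round(o['clock'],2))
    # levelling turn
    return s,t
E
python3 - <<'E'
from h import *
tool([0.47,-0.38,0.59],-70+24)
i=bot.camera_info('wrist'); Rm=R(i['rvec']); c=-Rm.T@np.ravel(i['tvec']); o=bot.get_obs(); T=R(o['tcp_rot'])
print('cam in tool',(T.T@(c-o['tcp_pos'])).round(3),'view dir in tool',(T.T@Rm.T[:,2]).round(3), 'img x in tool',(T.T@Rm.T[:,0]).round(3))
snap('side','side1.png'); snap('scene','scene1.png')
E
```

```text
shift [ 320.  -137.9   -7. ] cur yaw -70.9 rz units -4.99 tiltz [ 0.0032 -0.0077 -1.    ] clock 0.98
cam in tool [ 0.081 -0.    -0.146] view dir in tool [-0.311  0.     0.951] img x in tool [-0.  1. -0.]
```

View pics/scene1.png

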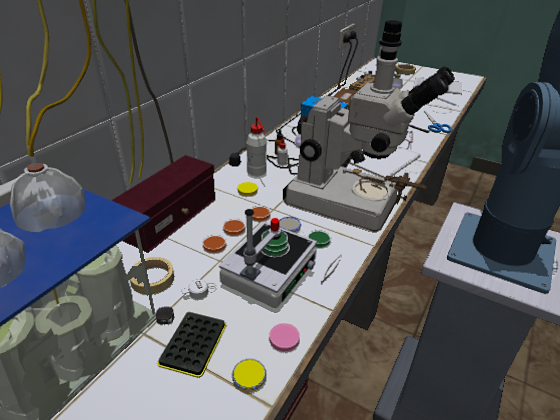

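Both fixed cameras see the scene clearly. The arm will go over the microscope at z≈0.59, in stages along an arc.

Call:
move_arm(
  motion=[
    [[37,-16,-2,0,0,-0.7],[74,-32,-3,0,0,-1.4],[111,-48,-5,0,0,-2.1],[148,-64,-6,0,0,-2.8],[185,-80,-7,0,0,-3.5],[222,-96,-8,0,0,-4.2],[259,-112,-9,0,0,-4.9],[296,-128,-10,0,0,-5.2],[320,-138,-10,0,0,-5.2],[320,-138,-10,0,0,-5.2]],
  ],
)

```text
clock: 1.92
tcp_pos: [0.4742, -0.3733, 0.5859]
tcp_rot: [-2.89, -1.217, -0.001]
wrist_force: [0.0, 0.2, -0.4]
grip_width: 0.996
```

```bash
python3 - <<'E'
from h import *
tool([0.57,-0.03,0.59],0); print(bot.get_obs()['q'].round(2))
E
```

```text
shift [ 312.6 -171.3   -2.3] cur yaw -44.3 rz units -8.86 tiltz [-0.0015  0.0056 -1.    ] clock 1.92
[ 0.71  0.34 -0.19  1.02  0.06  1.78 -0.23]
```

Call:
move_arm(
  motion=[
    [[35,-19,4,0,0,-1.0],[70,-38,8,0,0,-2.0],[105,-57,12,0,0,-3.0],[140,-77,16,0,0,-4.0],[175,-96,20,0,0,-5.0],[210,-115,25,0,0,-6.0],[245,-134,30,0,0,-7.0],[280,-153,35,0,0,-8.0],[310,-170,35,0,0,-8.8],[310,-170,35,0,0,-8.8]],
  ],
)

```text
clock: 2.75
tcp_pos: [0.5681, -0.0318, 0.5511]
tcp_rot: [-2.219, -2.216, 0.0]
wrist_force: [-0.8, 0.9, 1.0]
grip_width: 0.998
```

```bash
python3 - <<'E'
from h import *
tool([0.42,0.30,0.45],35); print(bot.get_obs()['q'].round(2), bot.get_obs()['tcp_pos'])
snap('side','side2.png')
E
```

```text
shift [ 331.2 -148.1  103.1] cur yaw -0.1 rz units -7.01 tiltz [-0.0042  0.0041 -1.    ] clock 2.75
[ 0.32  0.29 -0.48  1.2   0.13  1.69 -0.13] [ 0.56810935 -0.03180692  0.55108961]
```

View pics/side2.png

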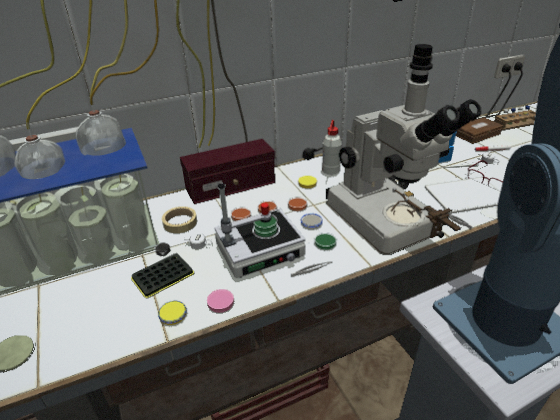

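Call:
move_arm(
  motion=[
    [[36,-16,2,0,0,-0.7],[72,-32,5,0,0,-1.4],[108,-48,10,0,0,-2.1],[144,-64,20,0,0,-2.8],[180,-80,32,0,0,-3.5],[216,-96,46,0,0,-4.2],[252,-112,62,0,0,-5.0],[288,-128,80,0,0,-6.0],[320,-143,96,0,0,-7.0],[330,-148,103,0,0,-7.0]],
  ],
)

```text
clock: 3.63
tcp_pos: [0.4218, 0.2953, 0.4476]
tcp_rot: [-1.459, -2.779, 0.005]
wrist_force: [-0.5, -0.7, 0.5]
grip_width: 1.0
```

Call:
move_arm(
  motion=[
    [[0,0,0,0,0,0]],
  ],
)

```text
clock: 3.72
tcp_pos: [0.4231, 0.2934, 0.4479]
tcp_rot: [-1.466, -2.775, 0.006]
wrist_force: [0.0, -0.5, -0.2]
grip_width: 1.001
```

```bash
python3 - <<'E'
from h import *
print(bot.get_obs()['q'].round(2), bot.get_obs()['tcp_pos']); tool([.42,.3,.45],35)
i=bot.camera_info('wrist'); p,d=snap('wrist','w3.png'); import pickle; pickle.dump((i,p,d),open('pics/w3.pkl','wb'))
E
```

```text
[-0.05  0.22 -0.77  1.55  0.15  1.44 -0.23] [0.42312893 0.29343635 0.44786979]
shift [ 7.2  1.1 -2.1] cur yaw 34.3 rz units -0.14 tiltz [-0.0043 -0.0023 -1.    ] clock 3.72
```

View pics/w3.png

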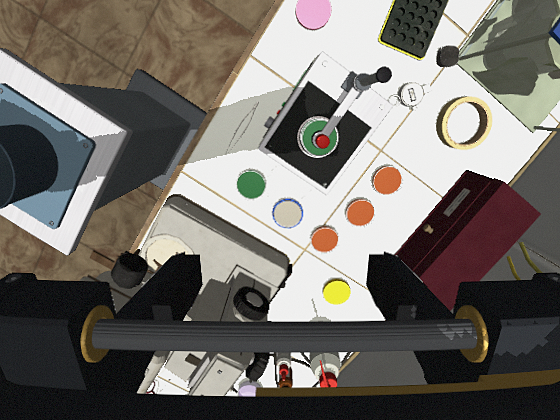

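The wrist view is nearly top-down. It shows the knob at (321,141), green base (251,184), control (288,213), and orange dishes at (387,180), (360,212), (325,239). The post runs from about (350,83) to (385,74). Next I'll measure these.

```bash
cat >> meas.py <<'E'
def wristmeas(i,p,d,ymin=.1,ymax=.6,minA=60):
    C=cloud(i,d); out=[]
    for k,m in masks(p).items():
        m=m&(d>0)
        nn,l,st,ce=cv2.connectedComponentsWithStats(m.astype(np.uint8))
        for j in range(1,nn):
            if st[j,4]<minA: continue
            X=C[l==j]; md=np.median(X,0)
            if not(ymin<md[1]<ymax and .25<md[0]<.72) or md[2]<-.02: continue
            cs,_=cv2.findContours((l==j).astype(np.uint8),cv2.RETR_EXTERNAL,cv2.CHAIN_APPROX_NONE)
            c=max(cs,key=len); h=cv2.convexHull(c).reshape(-1,2).astype(float)
            P=onplane(i,h,md[2]); (cx,cy),r=cv2.minEnclosingCircle(P[:,:2].astype(np.float32))
            out.append((k,md)); print(k,'A',st[j,4],'px',ce[j].round(0),'med',md.round(4),'zmax',np.percentile(X[:,2],98).round(4),'circ',round(cx,4),round(cy,4),'r',round(r,4))
    return C,out
E
python3 - <<'E'
from meas import *; import pickle
i,p,d=pickle.load(open('pics/w3.pkl','rb'))
C,_=wristmeas(i,p,d,minA=30)
# platform edges
z=C[...,2]
pl=(abs(z-.064)<.006)&(C[...,0]>.3)&(C[...,0]<.6)&(C[...,1]>.2)&(C[...,1]<.55)
P=C[pl][:,:2]; rect=cv2.minAreaRect(P.astype(np.float32)); print('plat',rect,np.median(z[pl]),len(P))
hsv=cv2.cvtColor(p,cv2.COLOR_RGB2HSV)
mat=pl&(p.max(2)<50); P=C[mat][:,:2]; print('mat',cv2.minAreaRect(P.astype(np.float32)),np.median(z[mat]))
for lo,hi in [(.1,.15),(.15,.2),(.2,.215),(.215,.24)]:
    s=(z>lo)&(z<hi)&(C[...,0]>.36)&(C[...,0]<.52)&(C[...,1]>.4)&(C[...,1]<.52); print(lo,hi,s.sum(),C[s].mean(0).round(4) if s.any() else '')
s=(z>.125)&(z<.15)&(C[...,0]>.38)&(C[...,0]<.5)&(C[...,1]>.3)&(C[...,1]<.4); print('knobtop',s.sum(),C[s].mean(0),C[s].min(0),C[s].max(0))
cv2.imwrite('pics/w3c.png',cv2.resize(p[40:200,230:400,::-1],None,fx=4,fy=4,interpolation=cv2.INTER_CUBIC))
E
```

```text
orange A 569 px [387. 180.] med [0.6106 0.3643 0.0148] zmax 0.017 circ 0.6104 0.3641 r 0.0265
orange A 504 px [360. 213.] med [0.6087 0.2838 0.015 ] zmax 0.0168 circ 0.6093 0.2834 r 0.0262
orange A 461 px [324. 240.] med [0.5847 0.1973 0.0151] zmax 0.017 circ 0.5854 0.1972 r 0.0263
green A 542 px [317. 138.] med [0.4392 0.3528 0.094 ] zmax 0.1024 circ 0.4462 0.3554 r 0.0266
green A 562 px [251. 184.] med [0.4004 0.2098 0.0153] zmax 0.0173 circ 0.4002 0.2096 r 0.0262
yellow A 148 px [394.  37.] med [0.4544 0.5632 0.0039] zmax 0.007 circ 0.4758 0.5922 r 0.0543
yellow A 496 px [336. 292.] med [0.6795 0.1135 0.0148] zmax 0.0167 circ 0.6797 0.1135 r 0.0296
pink A 697 px [314.  11.] med [0.3274 0.5186 0.0148] zmax 0.0169 circ 0.3259 0.5178 r 0.029
red A 129 px [323. 141.] med [0.4467 0.3544 0.1406] zmax 0.1421 circ 0.4466 0.3548 r 0.0094
blue A 67 px [557.  30.] med [0.5643 0.5945 0.2519] zmax 0.2537 circ 0.5665 0.596 r 0.0077
blue A 166 px [288. 211.] med [0.4885 0.2077 0.0144] zmax 0.0172 circ 0.4913 0.2015 r 0.0313
plat ((0.44630151987075806, 0.37464264035224915), (0.18839477002620697, 0.14669230580329895), 89.93667602539062) 0.0637292958086289 8102
mat ((0.4468396306037903, 0.3657081425189972), (0.12829624116420746, 0.14972813427448273), 0.07356701046228409) 0.06447447932412775
0.1 0.15 533 [0.4449 0.4346 0.1192]
0.15 0.2 107 [0.4439 0.4508 0.177 ]
0.2 0.215 19 [0.4443 0.4503 0.2056]
0.215 0.24 209 [0.4462 0.4541 0.2251]
knobtop 161 [0.44559898 0.35425753 0.13959165] [0.43655012 0.34487727 0.12659511] [0.45573164 0.36355091 0.14227734]
```

View pics/w3c.png

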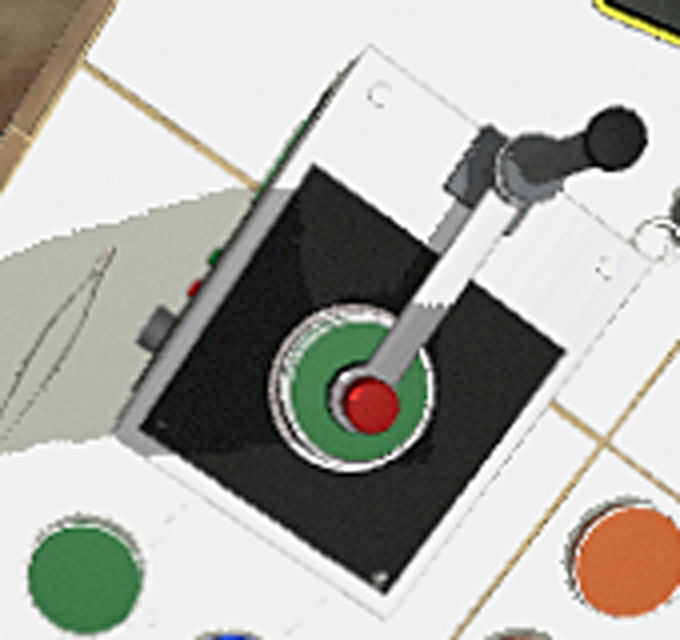

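```bash
python3 - <<'E'
from h import *
tool([.4466,.3545,.118],34.3); tool([.4466,.3545,.20],34.3)
E
```

```text
shift [ 40.2  54.2 330.8] cur yaw 34.1 rz units -0.04 tiltz [-0.0024 -0.0024 -1.    ] clock 3.77
shift [ 40.1  53.9 248.8] cur yaw 34.1 rz units -0.04 tiltz [-0.0024 -0.0024 -1.    ] clock 3.77
```

Call:
move_arm(
  motion=[
    [[8,11,35,0,0,0],[16,22,70,0,0,0],[24,33,105,0,0,0],[32,43,140,0,0,0],[38,50,175,0,0,0],[40,54,205,0,0,0],[40,54,230,0,0,0],[40,54,245,0,0,0],[40,54,249,0,0,0],[40,54,249,0,0,0]],
  ],
  jaw=0.1,
)

```text
clock: 4.6
tcp_pos: [0.4492, 0.3534, 0.2007]
tcp_rot: [1.478, 2.772, -0.004]
wrist_force: [-0.4, 0.8, -0.7]
grip_width: 0.552
```

```bash
python3 - <<'E'
from h import *
print(bot.get_obs()['q'].round(2), bot.get_obs()['tcp_pos']); tool([.4466,.3545,.118],34.3)
i=bot.camera_info('wrist'); p,d=snap('wrist','w4.png'); snap('side','s4.png')
C=cloud(i,d); z=C[...,2]
s=(z>.135)&(z<.15)&(C[...,0]>.38)&(C[...,0]<.5)&(C[...,1]>.3)&(C[...,1]<.4); print('knobtop',s.sum(),np.median(C[s],0),C[s].min(0),C[s].max(0))
E
```

```text
[-0.24  0.54 -0.69  1.75  0.4   0.99 -0.49] [0.44923224 0.35336516 0.20067653]
shift [ 2.5 -1.4 82.7] cur yaw 33.9 rz units -0.09 tiltz [-0.001  -0.0025 -1.    ] clock 4.6
knobtop 573 [0.44636876 0.35544842 0.14061958] [0.43727241 0.34483686 0.13501755] [0.45675099 0.36413094 0.14260904]
```

View pics/w4.png

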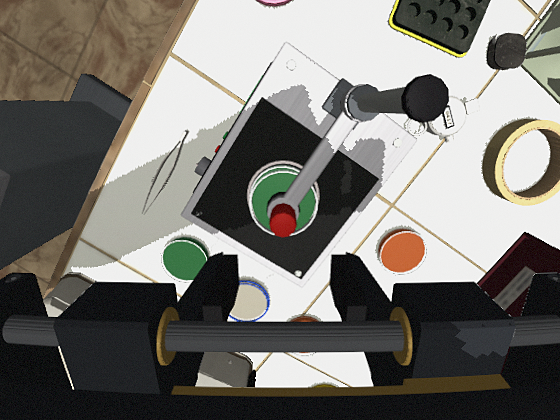

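View pics/s4.png

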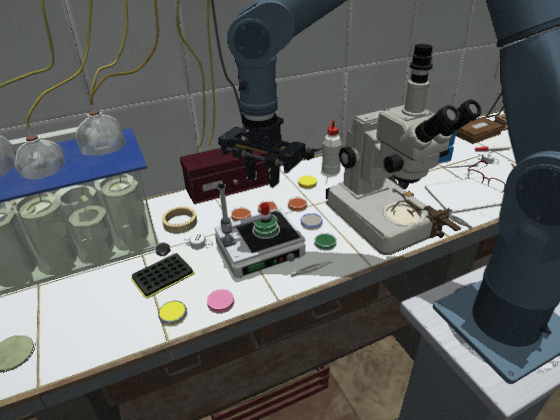

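The knob at px (284,218) is centred between the fingers. I'll descend and grip it.

Call:
move_arm(
  motion=[
    [[2,-1,30,0,0,0],[2,-1,55,0,0,0],[2,-1,75,0,0,0],[2,-1,82,0,0,0],[2,-1,82,0,0,0]],
  ],
)

```text
clock: 5.12
tcp_pos: [0.4462, 0.3564, 0.1194]
tcp_rot: [-1.474, -2.774, 0.002]
wrist_force: [-0.7, -0.3, 1.1]
grip_width: 0.552
```

Call:
move_arm(
  motion=[
    [[0,0,0,0,0,0],[0,0,0,0,0,0],[0,0,0,0,0,0],[0,0,0,0,0,0],[0,0,0,0,0,0],[0,0,0,0,0,0]],
  ],
  jaw=-1,
  newtons=40,
)

```text
clock: 5.62
tcp_pos: [0.4463, 0.3569, 0.1202]
tcp_rot: [1.473, 2.774, 0.0]
wrist_force: [-0.7, -2.1, 1.9]
grip_width: 0.215
```

Call:
move_arm(
  motion=[
    [[0,0,-8,0,0,0],[0,0,-16,0,0,0],[0,0,-24,0,0,0],[0,0,-32,0,0,0],[0,0,-40,0,0,0],[0,0,-48,0,0,0],[0,0,-56,0,0,0],[0,0,-64,0,0,0],[0,0,-72,0,0,0],[0,0,-72,0,0,0]],
  ],
)

```text
clock: 6.45
tcp_pos: [0.4461, 0.3573, 0.1934]
tcp_rot: [1.473, 2.774, 0.001]
wrist_force: [-0.9, 3.0, -4.9]
grip_width: 0.218
```

```bash
python3 - <<'E'
from h import *
o=bot.get_obs();print(o['q'].round(2), o['tcp_pos'],o['wrist_force'],o['grip_width']); 
snap('side','s5.png'); p,d=snap('scene','c5.png')
post=np.array([.4463,.4546])
for a in [0.3,.6,.9,1.2,1.5,1.75]:
    w=post+.1*np.array([np.sin(a),-np.cos(a)]); print(a); tool([w[0],w[1],o['tcp_pos'][2]])
p=cv2.imread('pics/s5.png')[150:300,190:350]; q=cv2.imread('pics/c5.png')[170:320,170:350]
cv2.imwrite('pics/5.png',np.hstack([cv2.resize(p,(480,450)),cv2.resize(q,(300,450))]))
E
```

```text
[-0.25  0.55 -0.68  1.76  0.41  0.97 -0.5 ] [0.44614402 0.35729311 0.19341463] [-0.93267079  2.97197348 -4.89082658] 0.2177047077477814
0.3
shift [-14.9  25.8  -1.1] cur yaw 34.1 rz units 0.0 tiltz [ 7.e-04 -0.e+00 -1.e+00] clock 6.55
0.6
shift [-19.2  55.3  -1. ] cur yaw 34.1 rz units 0.0 tiltz [ 7.e-04 -0.e+00 -1.e+00] clock 6.55
0.9
shift [-14.5  84.9  -1. ] cur yaw 34.1 rz units 0.0 tiltz [ 7.e-04 -0.e+00 -1.e+00] clock 6.55
1.2
shift [ -1.4 111.7  -1. ] cur yaw 34.1 rz units 0.0 tiltz [ 7.e-04 -0.e+00 -1.e+00] clock 6.55
1.5
shift [ 19.1 133.5  -1. ] cur yaw 34.1 rz units 0.0 tiltz [ 7.e-04 -0.e+00 -1.e+00] clock 6.55
1.75
shift [ 40.5 146.3  -1. ] cur yaw 34.1 rz units 0.0 tiltz [ 7.e-04 -0.e+00 -1.e+00] clock 6.55
```

View pics/5.png

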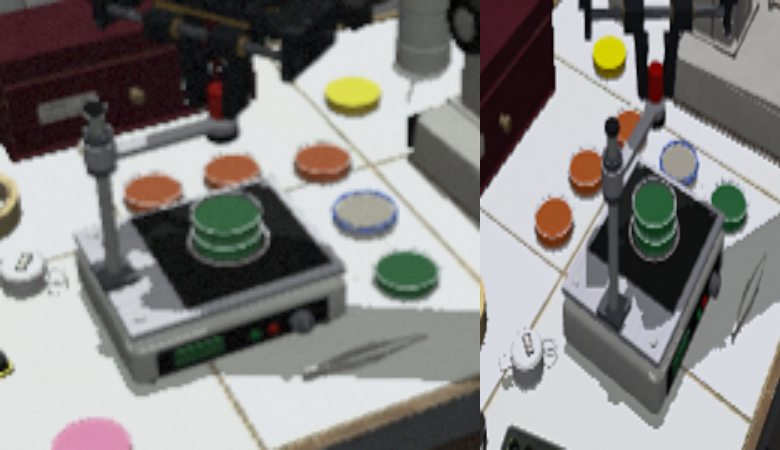

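Call:
move_arm(
  motion=[
    [[-10,12,0,0,0,0],[-15,26,0,0,0,0],[-18,40,0,0,0,0],[-19,55,0,0,0,0],[-18,70,0,0,0,0],[-14,85,0,0,0,0],[-9,99,0,0,0,0],[-1,112,0,0,0,0],[8,123,0,0,0,0],[19,134,0,0,0,0]],
  ],
  newtons=15,
)

```text
clock: 7.38
tcp_pos: [0.5476, 0.4453, 0.1914]
tcp_rot: [1.475, 2.771, -0.008]
wrist_force: [-1.4, -3.9, 3.4]
grip_width: 0.221
```

Call:
move_arm(
  motion=[
    [[10,7,0,0,0,0],[21,12,0,0,0,0],[25,14,0,0,0,0],[25,14,0,0,0,0]],
  ],
)

```text
clock: 7.72
tcp_pos: [0.5441, 0.4771, 0.1919]
tcp_rot: [1.472, 2.775, 0.001]
wrist_force: [1.3, -0.9, 1.8]
grip_width: 0.22
```

Call:
move_arm(
  motion=[
    [[0,0,0,0,0,0],[0,0,0,0,0,0],[0,0,0,0,0,0],[0,0,0,0,0,0]],
  ],
  jaw=0.3,
)

```text
clock: 8.05
tcp_pos: [0.5439, 0.476, 0.1916]
tcp_rot: [-1.474, -2.774, 0.0]
wrist_force: [0.3, 0.4, -0.5]
grip_width: 0.499
```

```bash
python3 - <<'E'
from h import *
o=bot.get_obs();print(o['q'].round(2), o['tcp_pos'],o['wrist_force'],o['grip_width']); 
snap('side','s6.png'); p,d=snap('scene','c6.png')
tool([o['tcp_pos'][0],o['tcp_pos'][1],.30])
p=cv2.imread('pics/s6.png')[150:300,190:350]; q=cv2.imread('pics/c6.png')[170:320,170:350]
cv2.imwrite('pics/6.png',np.hstack([cv2.resize(p,(400,375)),cv2.resize(q,(400,375))]))
E
```

```text
[-0.42  0.79 -0.62  1.33  0.47  1.17 -0.49] [0.54389664 0.47601126 0.19162848] [ 0.28241297  0.43925645 -0.5389461 ] 0.4993593734682447
shift [-0.000e+00 -1.000e-01 -1.083e+02] cur yaw 34.1 rz units 0.0 tiltz [-2.e-04 -0.e+00 -1.e+00] clock 8.15
```

View pics/6.png

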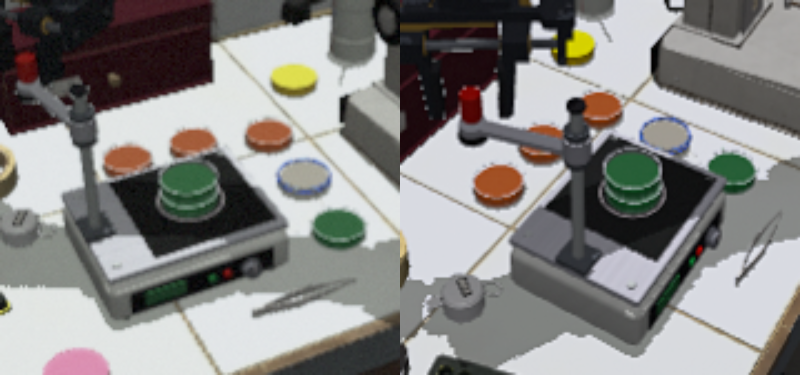

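```bash
python3 - <<'E'
from h import *
tool([.446,.3546,.25],42)
E
```

```text
shift [ -45.8 -149.2  -58.3] cur yaw 34.1 rz units -1.59 tiltz [-2.e-04 -0.e+00 -1.e+00] clock 8.15
```

Call:
move_arm(
  motion=[
    [[0,0,-30,0,0,0],[0,0,-60,0,0,0],[0,0,-80,0,0,0],[0,0,-100,0,0,0],[0,0,-100,0,0,0]],
  ],
  jaw=1,
)

```text
clock: 8.57
tcp_pos: [0.545, 0.4781, 0.2967]
tcp_rot: [1.473, 2.773, 0.011]
wrist_force: [0.2, 0.8, 0.2]
grip_width: 0.97
```

Call:
move_arm(
  motion=[
    [[-11,-37,5,0,0,-0.4],[-22,-74,15,0,0,-0.8],[-34,-111,25,0,0,-1.2],[-46,-149,35,0,0,-1.6],[-46,-149,42,0,0,-1.6],[-46,-149,42,0,0,-1.6]],
  ],
)

```text
clock: 9.07
tcp_pos: [0.4447, 0.3516, 0.2474]
tcp_rot: [-1.277, -2.87, 0.008]
wrist_force: [0.1, 0.7, 1.1]
grip_width: 1.0
```

```bash
python3 - <<'E'
from meas import *
i=bot.camera_info('wrist'); p,d=snap('wrist','w7.png')
C,_=wristmeas(i,p,d)
o=bot.get_obs();print(o['q'].round(2), o['tcp_pos'])
tool([.446,.3546,.083],42)
E
```

```text
orange A 657 px [383. 246.] med [0.6034 0.3731 0.0146] zmax 0.2479 circ 0.6112 0.3644 r 0.0267
orange A 893 px [339. 289.] med [0.6085 0.2843 0.0148] zmax 0.0163 circ 0.6086 0.2841 r 0.0265
orange A 543 px [286. 314.] med [0.5789 0.2042 0.015 ] zmax 0.0164 circ 0.5847 0.198 r 0.0263
green A 2151 px [289. 190.] med [0.4457 0.3567 0.0941] zmax 0.0954 circ 0.4462 0.3562 r 0.0268
green A 1085 px [189. 233.] med [0.4004 0.2109 0.0151] zmax 0.0167 circ 0.4006 0.2103 r 0.0267
yellow A 316 px [421.  52.] med [0.455  0.5621 0.0037] zmax 0.0055 circ 0.4771 0.5905 r 0.053
yellow A 583 px [294. 379.] med [0.6724 0.1217 0.0149] zmax 0.338 circ 0.6791 0.1147 r 0.0292
pink A 659 px [307.   7.] med [0.3375 0.5066 0.015 ] zmax 0.0166 circ 0.3313 0.5114 r 0.0272
red A 555 px [530. 202.] med [0.543  0.4766 0.2119] zmax 0.2132 circ 0.5432 0.4766 r 0.0094
blue A 327 px [239. 274.] med [0.4879 0.2144 0.0145] zmax 0.0163 circ 0.4913 0.2021 r 0.0315
[-0.2   0.49 -0.74  1.71  0.37  1.08 -0.32] [0.44630339 0.35392427 0.24902637]
shift [  0.8   0.4 166. ] cur yaw 42.0 rz units 0.0 tiltz [-6.e-04 -1.e-03 -1.e+00] clock 9.12
```

View pics/w7.png

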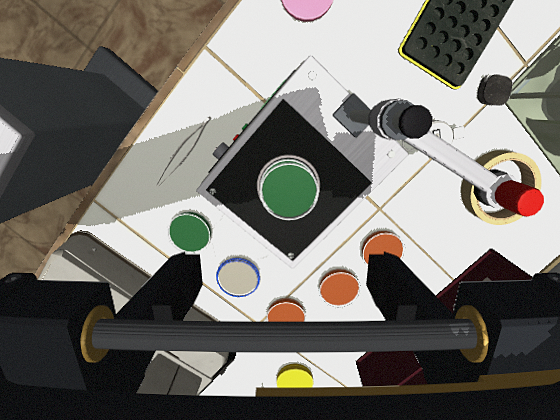

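```bash
python3 - <<'E'
from h import *
tool([.446,.3562,.084],42)
E
```

```text
shift [  2.    1.5 165. ] cur yaw 42.0 rz units 0.0 tiltz [-6.e-04 -1.e-03 -1.e+00] clock 9.12
```

Call:
move_arm(
  motion=[
    [[2,1,35,0,0,0],[2,1,70,0,0,0],[2,1,105,0,0,0],[2,1,130,0,0,0],[2,1,150,0,0,0],[2,1,160,0,0,0],[2,1,165,0,0,0],[2,1,165,0,0,0]],
  ],
)

```text
clock: 9.78
tcp_pos: [0.4461, 0.358, 0.0844]
tcp_rot: [-1.276, -2.87, -0.001]
wrist_force: [-0.2, 0.2, -0.5]
grip_width: 0.997
```

Call:
move_arm(
  motion=[
    [[0,0,0,0,0,0],[0,0,0,0,0,0],[0,0,0,0,0,0],[0,0,0,0,0,0],[0,0,0,0,0,0]],
  ],
  jaw=-1,
  newtons=15,
)

```text
clock: 10.2
tcp_pos: [0.4461, 0.3572, 0.0855]
tcp_rot: [1.276, 2.87, 0.002]
wrist_force: [-0.8, -0.4, 3.6]
grip_width: 0.674
```

Call:
move_arm(
  motion=[
    [[0,0,-5,0,0,0],[0,0,-15,0,0,0],[0,0,-35,0,0,0],[0,0,-60,0,0,0],[0,0,-80,0,0,0],[0,0,-80,0,0,0]],
  ],
)

```text
clock: 10.7
tcp_pos: [0.4473, 0.3591, 0.1695]
tcp_rot: [1.275, 2.868, 0.01]
wrist_force: [0.1, 0.8, -0.3]
grip_width: 0.675
```

```bash
python3 - <<'E'
from meas import *
i=bot.camera_info('wrist'); p,d=snap('wrist','w8.png')
C,_=wristmeas(i,p,d)
o=bot.get_obs();print(o['q'].round(2), o['tcp_pos'],o['grip_width']*88)
tool([.4004,.210,.10],10)
E
```

```text
orange A 768 px [401. 279.] med [0.6101 0.3744 0.0148] zmax 0.2291 circ 0.6111 0.3666 r 0.025
orange A 63 px [336. 309.] med [0.5868 0.3006 0.0125] zmax 0.1383 circ 0.588 0.2926 r 0.0156
orange A 255 px [339. 317.] med [0.5933 0.2956 0.015 ] zmax 0.2465 circ 0.597 0.289 r 0.0176
orange A 830 px [278. 362.] med [0.5879 0.1954 0.0149] zmax 0.0161 circ 0.5841 0.1992 r 0.0266
green A 2273 px [277. 205.] med [0.4366 0.3644 0.0791] zmax 0.1687 circ 0.4441 0.357 r 0.027
green A 7293 px [284. 274.] med [0.4462 0.3606 0.178 ] zmax 0.1791 circ 0.4468 0.3601 r 0.0266
green A 1514 px [160. 264.] med [0.4002 0.2113 0.0151] zmax 0.0166 circ 0.4004 0.2114 r 0.0265
yellow A 408 px [444.  51.] med [0.4639 0.5603 0.0037] zmax 0.0055 circ 0.4794 0.5797 r 0.048
[-0.25  0.59 -0.69  1.78  0.46  0.93 -0.4 ] [0.4468151  0.35812509 0.16743894] 59.28566560491056
shift [ -78.9 -134.    66.8] cur yaw 42.1 rz units 6.41 tiltz [ 0.0037  0.0029 -1.    ] clock 10.75
```

View pics/w8.png

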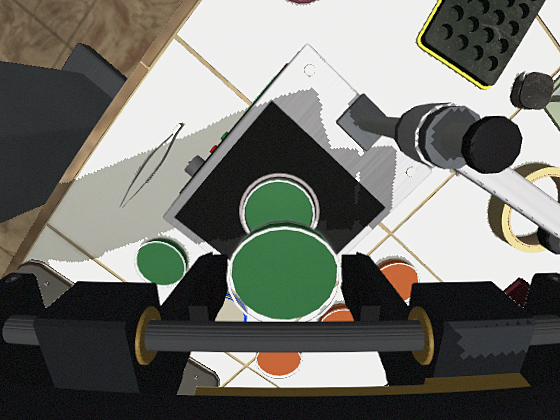

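```bash
python3 - <<'E'
from h import *
tool([.4007,.2088,.06],10);tool([.4007,.2088,.020],10)
E
```

```text
shift [ -79.9 -134.8  106.8] cur yaw 42.1 rz units 6.41 tiltz [ 0.0037  0.0029 -1.    ] clock 10.75
shift [ -79.9 -135.   146.8] cur yaw 42.1 rz units 6.41 tiltz [ 0.0037  0.0029 -1.    ] clock 10.75
```

Call:
move_arm(
  motion=[
    [[-16,-27,5,0,0,1.2],[-32,-54,15,0,0,2.4],[-48,-81,25,0,0,3.6],[-64,-108,40,0,0,4.8],[-76,-128,60,0,0,6.0],[-80,-135,80,0,0,6.4],[-80,-135,95,0,0,6.4],[-80,-135,105,0,0,6.4],[-80,-135,105,0,0,6.4],[-80,-135,105,0,0,6.4]],
  ],
)

```text
clock: 11.58
tcp_pos: [0.3988, 0.2076, 0.0595]
tcp_rot: [-2.016, -2.408, 0.001]
wrist_force: [1.0, 0.2, 0.3]
grip_width: 0.674
```

```bash
python3 - <<'E'
from meas import *
i=bot.camera_info('wrist'); p,d=snap('wrist','w9.png')
C,_=wristmeas(i,p,d)
o=bot.get_obs();print(o['q'].round(2), o['tcp_pos'],o['grip_width']*88)
tool([.4007,.2085,.020],10)
E
```

```text
orange A 152 px [510. 265.] med [0.5628 0.2143 0.0137] zmax 0.0151 circ 0.5675 0.2112 r 0.0175
orange A 1364 px [524. 277.] med [0.5778 0.2066 0.0148] zmax 0.0164 circ 0.5818 0.2035 r 0.0234
green A 116 px [436.  21.] med [0.435  0.3285 0.0785] zmax 0.0799 circ 0.4361 0.3306 r 0.0122
green A 2364 px [474.  13.] med [0.4489 0.3354 0.0789] zmax 0.0804 circ 0.4475 0.3401 r 0.0208
green A 1677 px [289. 213.] med [0.3986 0.2252 0.0151] zmax 0.0598 circ 0.4003 0.2117 r 0.0265
green A 7303 px [284. 274.] med [0.3987 0.2098 0.0681] zmax 0.0693 circ 0.399 0.2088 r 0.0265
blue A 610 px [417. 242.] med [0.4875 0.2221 0.0143] zmax 0.0164 circ 0.4907 0.2019 r 0.0311
[-0.19  0.56 -0.47  2.14  0.49  0.54 -0.85] [0.39928849 0.20788103 0.06002597] 59.10669397755594
shift [ 0.3  1.5 40. ] cur yaw 10.1 rz units 0.02 tiltz [ 1.e-04  6.e-04 -1.e+00] clock 11.63
```

View pics/w9.png

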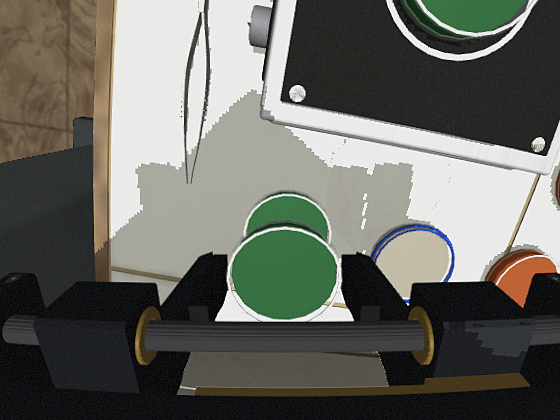

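Call:
move_arm(
  motion=[
    [[1,1,15,0,0,0],[1,1,28,0,0,0],[1,1,36,0,0,0],[1,1,40,0,0,0],[1,1,41,0,0,0],[1,1,41,0,0,0]],
  ],
)

```text
clock: 12.13
tcp_pos: [0.4001, 0.2088, 0.0195]
tcp_rot: [2.017, 2.408, 0.001]
wrist_force: [-1.5, -0.2, 3.3]
grip_width: 0.675
```

Call:
move_arm(
  motion=[
    [[0,0,0,0,0,0],[0,0,0,0,0,0],[0,0,0,0,0,0],[0,0,0,0,0,0]],
  ],
  jaw=0.9,
)

```text
clock: 12.47
tcp_pos: [0.4001, 0.2084, 0.0189]
tcp_rot: [2.018, 2.408, 0.001]
wrist_force: [-0.3, -0.1, -1.1]
grip_width: 0.941
```

Call:
move_arm(
  motion=[
    [[0,0,-15,0,0,0],[0,0,-40,0,0,0],[0,0,-75,0,0,0],[0,0,-110,0,0,0],[0,0,-130,0,0,0],[0,0,-130,0,0,0],[0,0,-130,0,0,0]],
  ],
)

```text
clock: 13.05
tcp_pos: [0.4007, 0.2083, 0.1495]
tcp_rot: [2.018, 2.406, 0.003]
wrist_force: [-0.9, -0.8, -1.1]
grip_width: 0.951
```

```bash
python3 - <<'E'
from meas import *
i=bot.camera_info('wrist'); p,d=snap('wrist','w10.png')
C,_=wristmeas(i,p,d)
o=bot.get_obs();print(o['q'].round(2), o['tcp_pos'],o['grip_width']*88)
tool([.446,.356,.12],42);tool([.446,.356,.069],42)
E
```

```text
orange A 2005 px [542.  74.] med [0.6071 0.3619 0.0147] zmax 0.0164 circ 0.6098 0.3631 r 0.0268
orange A 77 px [521.  71.] med [0.5852 0.3591 0.014 ] zmax 0.0158 circ 0.5921 0.3609 r 0.0213
orange A 2099 px [513. 161.] med [0.6076 0.2836 0.0148] zmax 0.0162 circ 0.6087 0.283 r 0.0268
orange A 66 px [492. 149.] med [0.5826 0.2915 0.0137] zmax 0.0158 circ 0.5866 0.2879 r 0.0169
orange A 1765 px [461. 240.] med [0.584  0.198  0.0148] zmax 0.0162 circ 0.5837 0.1977 r 0.0266
green A 4354 px [391.  28.] med [0.4455 0.3505 0.0789] zmax 0.0804 circ 0.444 0.3545 r 0.0267
green A 2596 px [283. 203.] med [0.4001 0.2095 0.0301] zmax 0.0315 circ 0.4002 0.209 r 0.0266
blue A 526 px [371. 216.] med [0.4829 0.2096 0.0146] zmax 0.0165 circ 0.4907 0.2014 r 0.0309
[-0.08  0.4  -0.59  2.1   0.34  0.73 -0.72] [0.39988207 0.20788394 0.14839888] 83.6678090194421
shift [137.8  71.2  28.4] cur yaw 10.0 rz units -6.39 tiltz [ 1.e-04 -3.e-04 -1.e+00] clock 13.1
shift [137.8  71.2  79.4] cur yaw 10.0 rz units -6.39 tiltz [ 1.e-04 -3.e-04 -1.e+00] clock 13.1
```

View pics/w10.png

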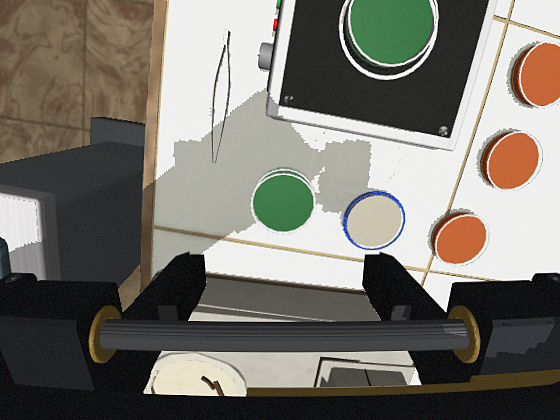

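```bash
python3 - <<'E'
from h import *
tool([.4452,.356,.14],42);tool([.4452,.356,.068],42)
E
```

```text
shift [137.9  70.5   8.4] cur yaw 10.0 rz units -6.39 tiltz [ 1.e-04 -3.e-04 -1.e+00] clock 13.1
shift [138.   70.5  80.4] cur yaw 10.0 rz units -6.39 tiltz [ 1.e-04 -3.e-04 -1.e+00] clock 13.1
```

Call:
move_arm(
  motion=[
    [[27,14,0,0,0,-1.2],[55,28,0,0,0,-2.4],[83,42,0,0,0,-3.6],[111,56,0,0,0,-4.8],[132,68,0,0,0,-6.0],[138,71,0,0,0,-6.4],[138,71,0,0,0,-6.4],[138,71,0,0,0,-6.4]],
  ],
  jaw=1,
)

```text
clock: 13.77
tcp_pos: [0.4446, 0.3559, 0.1468]
tcp_rot: [-1.276, -2.869, 0.005]
wrist_force: [0.6, 0.3, -0.3]
grip_width: 1.004
```

```bash
python3 - <<'E'
from meas import *
i=bot.camera_info('wrist'); p,d=snap('wrist','w11.png')
C,_=wristmeas(i,p,d)
o=bot.get_obs();print(o['q'].round(2), o['tcp_pos'],o['grip_width']*88)
tool([.4452,.356,.068],42)
E
```

```text
orange A 74 px [425. 282.] med [0.6108 0.3887 0.015 ] zmax 0.1799 circ 0.6121 0.3866 r 0.0123
orange A 84 px [350. 318.] med [0.5886 0.3037 0.0092] zmax 0.014 circ 0.5906 0.3017 r 0.0155
orange A 140 px [283. 356.] med [0.5661 0.2188 0.0121] zmax 0.015 circ 0.5735 0.2125 r 0.0232
orange A 175 px [348. 354.] med [0.6207 0.2693 0.015 ] zmax 0.0164 circ 0.6181 0.2725 r 0.0194
orange A 1075 px [283. 373.] med [0.5828 0.2001 0.015 ] zmax 0.2366 circ 0.5832 0.2 r 0.0268
green A 3815 px [285. 221.] med [0.4435 0.3578 0.0791] zmax 0.0803 circ 0.4446 0.3565 r 0.0271
green A 89 px [157. 255.] med [0.3893 0.2347 0.0226] zmax 0.03 circ 0.3872 0.2318 r 0.0135
green A 780 px [141. 273.] med [0.3878 0.2116 0.0301] zmax 0.1634 circ 0.3951 0.2097 r 0.0249
yellow A 436 px [464.  49.] med [0.4661 0.5594 0.0037] zmax 0.0055 circ 0.4808 0.5748 r 0.0465
blue A 228 px [221. 311.] med [0.4736 0.2234 0.0127] zmax 0.0162 circ 0.4852 0.2087 r 0.0292
[-0.25  0.62 -0.69  1.8   0.49  0.91 -0.42] [0.44483917 0.35522532 0.1471348 ] 87.87216761700944
shift [ 0.4  1.  79.1] cur yaw 42.0 rz units -0.0 tiltz [-0.0022 -0.0023 -1.    ] clock 13.82
```

View pics/w11.png

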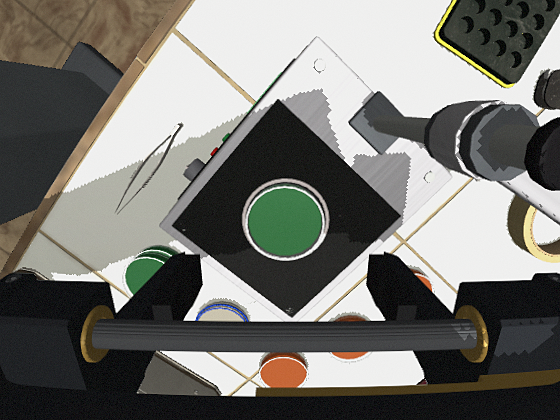

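The dish sits at px (285,221), roughly centred in the ring. I'll pick up done_1.

Call:
move_arm(
  motion=[
    [[1,1,30,0,0,0],[1,1,55,0,0,0],[1,1,72,0,0,0],[1,1,79,0,0,0],[1,1,79,0,0,0]],
  ],
)

```text
clock: 14.23
tcp_pos: [0.4448, 0.3559, 0.068]
tcp_rot: [-1.277, -2.869, 0.006]
wrist_force: [-0.1, -0.2, -0.6]
grip_width: 1.001
```

Call:
move_arm(
  motion=[
    [[0,0,0,0,0,0],[0,0,0,0,0,0],[0,0,0,0,0,0],[0,0,0,0,0,0],[0,0,0,0,0,0]],
  ],
  jaw=-1,
)

```text
clock: 14.65
tcp_pos: [0.4462, 0.3582, 0.0705]
tcp_rot: [1.276, 2.87, 0.001]
wrist_force: [-0.9, -1.0, 4.0]
grip_width: 0.676
```

Call:
move_arm(
  motion=[
    [[0,0,-5,0,0,0],[0,0,-15,0,0,0],[0,0,-35,0,0,0],[0,0,-60,0,0,0],[0,0,-80,0,0,0],[0,0,-80,0,0,0],[0,0,-80,0,0,0]],
  ],
)

```text
clock: 15.23
tcp_pos: [0.4464, 0.3585, 0.1513]
tcp_rot: [1.276, 2.869, 0.004]
wrist_force: [0.4, -0.7, -1.1]
grip_width: 0.672
```

```bash
python3 - <<'E'
from meas import *
i=bot.camera_info('wrist'); p,d=snap('wrist','w12.png')
C,_=wristmeas(i,p,d)
o=bot.get_obs();print(o['q'].round(2), o['tcp_pos'],o['grip_width']*88)
# ring: white pixels on mat
z=C[...,2]; m=(abs(z-.0645)<.004)&(np.hypot(C[...,0]-.446,C[...,1]-.3546)<.045)&(p.min(2)>110)
print('ring',m.sum(),cv2.minEnclosingCircle(C[m][:,:2].astype(np.float32)))
tool([.4004,.2088,.075],10)
E
```

```text
orange A 542 px [405. 284.] med [0.6025 0.3739 0.0149] zmax 0.2206 circ 0.6076 0.3705 r 0.0221
orange A 84 px [341. 317.] med [0.5864 0.3002 0.0094] zmax 0.0154 circ 0.5876 0.2968 r 0.013
orange A 64 px [279. 354.] med [0.5652 0.2183 0.0137] zmax 0.0156 circ 0.5722 0.2121 r 0.0204
orange A 83 px [344. 353.] med [0.622  0.2678 0.0148] zmax 0.0162 circ 0.621 0.2696 r 0.0157
orange A 1084 px [280. 371.] med [0.5842 0.199  0.015 ] zmax 0.0162 circ 0.5842 0.1989 r 0.0266
green A 67 px [282. 223.] med [0.4264 0.3792 0.1587] zmax 0.1601 circ 0.4272 0.3789 r 0.0073
green A 7330 px [284. 272.] med [0.4448 0.3607 0.1597] zmax 0.1609 circ 0.4452 0.3603 r 0.0266
green A 70 px [168. 252.] med [0.3967 0.2374 0.011 ] zmax 0.0155 circ 0.3976 0.2325 r 0.0175
green A 163 px [163. 259.] med [0.3972 0.2347 0.0219] zmax 0.0302 circ 0.4003 0.224 r 0.0244
green A 1276 px [150. 275.] med [0.3963 0.2171 0.0301] zmax 0.2203 circ 0.4001 0.2102 r 0.0262
yellow A 451 px [456.  50.] med [0.4671 0.5598 0.0037] zmax 0.0053 circ 0.4806 0.5773 r 0.0468
blue A 94 px [236. 311.] med [0.4936 0.2288 0.0125] zmax 0.0163 circ 0.4935 0.2268 r 0.016
[-0.25  0.62 -0.69  1.79  0.49  0.91 -0.42] [0.44590456 0.35779801 0.15005669] 59.53850150270133
ring 520 ((0.44694045186042786, 0.35437771677970886), 0.03414924442768097)
shift [ -80.1 -133.6   75. ] cur yaw 42.1 rz units 6.41 tiltz [ 6.e-04  0.e+00 -1.e+00] clock 15.28
```

View pics/w12.png

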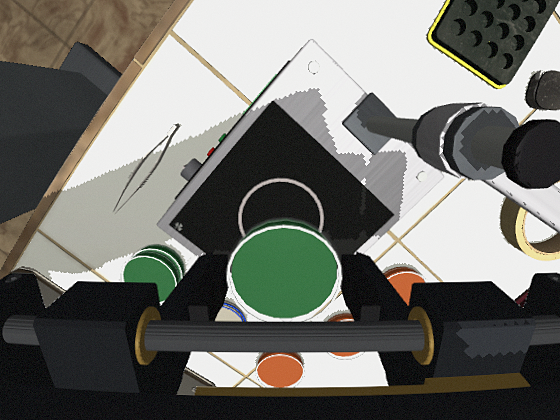

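Call:
move_arm(
  motion=[
    [[-16,-27,5,0,0,1.2],[-32,-54,12,0,0,2.4],[-48,-81,20,0,0,3.6],[-64,-107,30,0,0,4.8],[-77,-127,45,0,0,6.0],[-81,-134,60,0,0,6.4],[-81,-134,70,0,0,6.4],[-81,-134,75,0,0,6.4],[-81,-134,75,0,0,6.4],[-81,-134,75,0,0,6.4]],
  ],
)

```text
clock: 16.12
tcp_pos: [0.4007, 0.2095, 0.0747]
tcp_rot: [-2.014, -2.41, -0.001]
wrist_force: [-0.7, 0.7, 0.6]
grip_width: 0.671
```

```bash
python3 - <<'E'
from meas import *
i=bot.camera_info('wrist'); p,d=snap('wrist','w13.png')
C,_=wristmeas(i,p,d)
o=bot.get_obs();print(o['q'].round(2), o['tcp_pos'],o['grip_width']*88)
tool([.4006,.2076,.0345],10)
E
```

```text
orange A 161 px [551. 175.] med [0.5824 0.2836 0.0136] zmax 0.0155 circ 0.5858 0.2805 r 0.0209
orange A 323 px [556. 190.] med [0.5893 0.273  0.0148] zmax 0.0161 circ 0.5926 0.2743 r 0.0183
orange A 205 px [495. 256.] med [0.565  0.2169 0.0126] zmax 0.0153 circ 0.5696 0.2089 r 0.0206
orange A 1841 px [513. 273.] med [0.5853 0.204  0.0148] zmax 0.0163 circ 0.5843 0.1989 r 0.0253
green A 117 px [288. 198.] med [0.399  0.2348 0.0226] zmax 0.0294 circ 0.4006 0.2291 r 0.0195
green A 1220 px [282. 214.] med [0.3959 0.2262 0.0301] zmax 0.0753 circ 0.3995 0.213 r 0.026
green A 7335 px [284. 273.] med [0.4004 0.2125 0.0832] zmax 0.0844 circ 0.4007 0.2118 r 0.0265
blue A 590 px [406. 239.] med [0.4897 0.2212 0.0145] zmax 0.0168 circ 0.4912 0.202 r 0.0313
[-0.16  0.54 -0.5   2.13  0.47  0.58 -0.83] [0.40089686 0.20952652 0.07498362] 59.159783410571755
shift [-1.9 -0.7 40.5] cur yaw 10.2 rz units 0.04 tiltz [ 4.0e-04  1.2e-03 -1.0e+00] clock 16.17
```

View pics/w13.png

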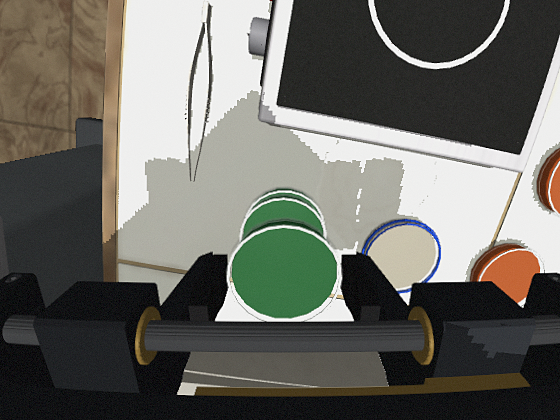

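Call:
move_arm(
  motion=[
    [[-2,-0.5,15,0,0,0],[-2,-0.5,28,0,0,0],[-2,-0.5,36,0,0,0],[-2,-0.5,40,0,0,0],[-2,-0.5,40,0,0,0],[-2,-0.5,40,0,0,0]],
  ],
)

```text
clock: 16.67
tcp_pos: [0.4007, 0.2067, 0.035]
tcp_rot: [2.017, 2.409, 0.001]
wrist_force: [-0.6, 0.1, -1.7]
grip_width: 0.68
```

Call:
move_arm(
  motion=[
    [[0,0,0,0,0,0],[0,0,0,0,0,0],[0,0,0,0,0,0],[0,0,0,0,0,0]],
  ],
  jaw=0.9,
)

```text
clock: 17.0
tcp_pos: [0.4006, 0.2061, 0.0349]
tcp_rot: [2.018, 2.408, 0.0]
wrist_force: [0.2, -0.2, 0.4]
grip_width: 0.94
```

Call:
move_arm(
  motion=[
    [[0,0,-15,0,0,0],[0,0,-40,0,0,0],[0,0,-75,0,0,0],[0,0,-110,0,0,0],[0,0,-150,0,0,0],[0,0,-170,0,0,0],[0,0,-170,0,0,0],[0,0,-170,0,0,0]],
  ],
)

```text
clock: 17.67
tcp_pos: [0.4011, 0.206, 0.2055]
tcp_rot: [2.018, 2.406, 0.003]
wrist_force: [-0.6, 0.0, -0.9]
grip_width: 0.951
```

```bash
python3 - <<'E'
from meas import *
i=bot.camera_info('wrist'); p,d=snap('wrist','w14.png')
C,_=wristmeas(i,p,d)
o=bot.get_obs();print(o['q'].round(2), o['tcp_pos'],o['grip_width']*88)
tool([.6092,.3642,.12],35)
snap('side','s14.png'); snap('scene','c14.png')
p=cv2.imread('pics/s14.png')[150:300,190:350]; q=cv2.imread('pics/c14.png')[170:320,170:350]
cv2.imwrite('pics/14.png',np.hstack([cv2.resize(p,(400,375)),cv2.resize(q,(400,375))]))
E
```

```text
orange A 1812 px [506.  76.] med [0.6105 0.3639 0.0147] zmax 0.0164 circ 0.6103 0.3634 r 0.0266
orange A 1602 px [479. 150.] med [0.6079 0.2834 0.0148] zmax 0.0163 circ 0.607 0.2831 r 0.0269
orange A 1380 px [436. 219.] med [0.5845 0.1976 0.0148] zmax 0.0164 circ 0.5835 0.1977 r 0.0268
green A 2027 px [283. 190.] med [0.4006 0.2079 0.0451] zmax 0.0465 circ 0.4008 0.2075 r 0.0267
yellow A 256 px [486. 277.] med [0.6754 0.1347 0.0148] zmax 0.2755 circ 0.6769 0.1294 r 0.0236
blue A 431 px [358. 199.] med [0.4827 0.2084 0.0148] zmax 0.0164 circ 0.4909 0.2014 r 0.0307
[-0.01  0.31 -0.66  2.05  0.25  0.86 -0.64] [0.40025433 0.2055431  0.20430516] 83.4799951030079
shift [119.8 233.4  84.2] cur yaw 10.0 rz units -4.99 tiltz [-0.e+00 -5.e-04 -1.e+00] clock 17.72
```

View pics/w14.png

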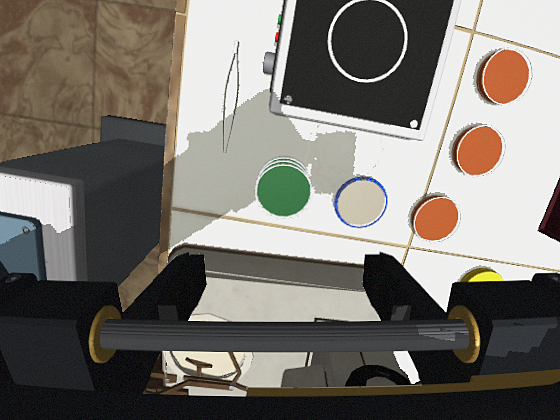

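View pics/14.png

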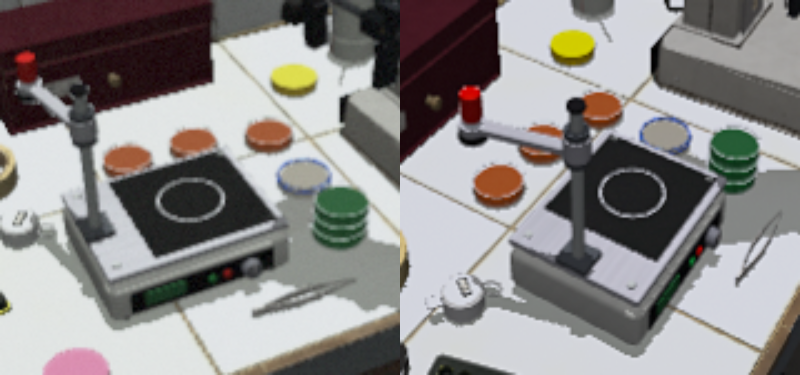

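```bash
python3 - <<'E'
from h import *
tool([.6103,.3625,.12],0)
E
```

```text
shift [117.9 235.2  82.7] cur yaw 10.1 rz units 2.02 tiltz [-0.0024 -0.0011 -1.    ] clock 17.82
```

Call:
move_arm(
  motion=[
    [[17,33,0,0,0,0.3],[34,66,0,0,0,0.6],[51,99,0,0,0,0.9],[68,132,5,0,0,1.2],[85,165,15,0,0,1.5],[102,198,30,0,0,1.8],[117,228,50,0,0,2.0],[118,234,70,0,0,2.0],[118,234,84,0,0,2.0],[118,234,84,0,0,2.0]],
  ],
  jaw=1,
)

```text
clock: 18.65
tcp_pos: [0.607, 0.3612, 0.1148]
tcp_rot: [-2.218, -2.223, 0.014]
wrist_force: [-0.3, -0.6, -1.4]
grip_width: 0.999
```

```bash
python3 - <<'E'
from meas import *
i=bot.camera_info('wrist'); p,d=snap('wrist','w15.png')
C,_=wristmeas(i,p,d)
o=bot.get_obs();print(o['q'].round(2), o['tcp_pos'],o['grip_width']*88)
tool([.6103,.3635,.0045],0)
E
```

```text
orange A 3020 px [292. 204.] med [0.613  0.3666 0.0151] zmax 0.0165 circ 0.6131 0.3659 r 0.0268
orange A 2155 px [288. 289.] med [0.6103 0.2859 0.015 ] zmax 0.0163 circ 0.6104 0.286 r 0.0267
orange A 1213 px [265. 364.] med [0.5872 0.1965 0.0151] zmax 0.0163 circ 0.587 0.2004 r 0.0263
blue A 238 px [179. 370.] med [0.4963 0.181  0.0151] zmax 0.0168 circ 0.4944 0.1995 r 0.0313
[-0.3   0.82 -0.49  1.42  0.42  1.01 -0.88] [0.60778359 0.36161153 0.11742905] 88.01601795433221
shift [  2.3   3.1 112.9] cur yaw 0.1 rz units 0.02 tiltz [-0.0053 -0.0036 -1.    ] clock 18.7
```

View pics/w15.png

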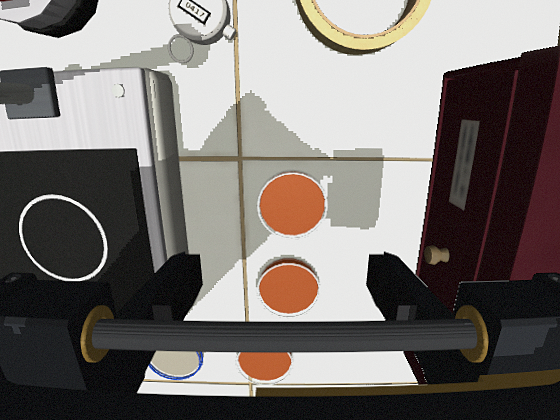

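Call:
move_arm(
  motion=[
    [[3,3,35,0,0,0],[3,3,65,0,0,0],[3,3,90,0,0,0],[3,3,105,0,0,0],[3,3,112,0,0,0],[3,3,113,0,0,0],[3,3,113,0,0,0]],
  ],
)

```text
clock: 19.28
tcp_pos: [0.6138, 0.3665, 0.0091]
tcp_rot: [2.22, 2.222, 0.003]
wrist_force: [0.6, 0.7, 0.8]
grip_width: 1.002
```

Call:
move_arm(
  motion=[
    [[0,0,0,0,0,0],[0,0,0,0,0,0],[0,0,0,0,0,0],[0,0,0,0,0,0],[0,0,0,0,0,0]],
  ],
  jaw=-1,
)

```text
clock: 19.7
tcp_pos: [0.6135, 0.3663, 0.0083]
tcp_rot: [2.22, 2.223, 0.001]
wrist_force: [-1.0, -0.9, 3.0]
grip_width: 0.675
```

Call:
move_arm(
  motion=[
    [[0,0,-5,0,0,0],[0,0,-15,0,0,0],[0,0,-35,0,0,0],[0,0,-65,0,0,0],[0,0,-100,0,0,0],[0,0,-135,0,0,0],[0,0,-160,0,0,0],[0,0,-165,0,0,0],[0,0,-165,0,0,0]],
  ],
)

```text
clock: 20.45
tcp_pos: [0.6143, 0.367, 0.176]
tcp_rot: [2.22, 2.222, 0.007]
wrist_force: [-0.3, -1.0, -0.5]
grip_width: 0.672
```

```bash
python3 - <<'E'
from meas import *
o=bot.get_obs();print(o['q'].round(2), o['tcp_pos'],o['grip_width']*88)
tool([.4466,.3545,.16],42)
E
```

```text
[-0.3   0.77 -0.51  1.37  0.39  1.1  -0.86] [0.61433719 0.36701433 0.17596599] 59.106717157368855
shift [ -12.4 -167.8   15.2] cur yaw 0.1 rz units -8.39 tiltz [ 0.0041  0.0026 -1.    ] clock 20.45
```

Call:
move_arm(
  motion=[
    [[-2,-25,0,0,0,-1.3],[-4,-51,0,0,0,-2.6],[-6,-77,0,0,0,-3.9],[-8,-103,2,0,0,-5.2],[-10,-129,5,0,0,-6.5],[-11,-152,10,0,0,-7.8],[-12,-168,15,0,0,-8.4],[-12,-168,15,0,0,-8.4],[-12,-168,15,0,0,-8.4],[-12,-168,15,0,0,-8.4]],
  ],
)

```text
clock: 21.28
tcp_pos: [0.4461, 0.3535, 0.1572]
tcp_rot: [1.279, 2.869, -0.001]
wrist_force: [-0.2, 0.3, 0.5]
grip_width: 0.67
```

Call:
move_arm(
  motion=[
    [[0,0,10,0,0,0],[0,0,20,0,0,0],[0,0,25,0,0,0],[0,0,25,0,0,0],[0,0,25,0,0,0],[0,0,25,0,0,0]],
  ],
)

```text
clock: 21.78
tcp_pos: [0.4453, 0.3541, 0.1327]
tcp_rot: [-1.276, -2.871, -0.0]
wrist_force: [0.6, 0.3, 0.7]
grip_width: 0.669
```

```bash
cat >> meas.py <<'E'
def ring(C,p):
    z=C[...,2]; m=(abs(z-.0645)<.004)&(np.hypot(C[...,0]-.446,C[...,1]-.3546)<.045)&(p.min(2)>110)
    P=C[m][:,:2]
    if len(P)<20: return print('ring',len(P))
    A=np.c_[2*P,np.ones(len(P))]; s=np.linalg.lstsq(A,(P**2).sum(1),rcond=None)[0]
    print('ring',len(P),s[:2].round(4),np.sqrt(s[2]+s[0]**2+s[1]**2).round(4))
E
python3 - <<'E'
from meas import *
o=bot.get_obs();print(o['q'].round(2), o['tcp_pos'],o['grip_width']*88)
i=bot.camera_info('wrist'); p,d=snap('wrist','w16.png')
C,_=wristmeas(i,p,d); ring(C,p)
o=bot.get_obs();print(o['tcp_pos'])
tool([.4466,.3545,.073],42)
E
```

```text
[-0.24  0.64 -0.7   1.81  0.52  0.88 -0.45] [0.4452814  0.35410961 0.13271565] 58.86469643486462
orange A 131 px [290. 226.] med [0.4293 0.3761 0.138 ] zmax 0.1397 circ 0.4316 0.3753 r 0.0127
orange A 7172 px [284. 273.] med [0.4446 0.3552 0.1394] zmax 0.1405 circ 0.4452 0.3547 r 0.0267
orange A 529 px [352. 358.] med [0.6168 0.2734 0.0148] zmax 0.016 circ 0.6111 0.2798 r 0.0251
orange A 128 px [282. 363.] med [0.5652 0.2173 0.0114] zmax 0.0148 circ 0.5686 0.2106 r 0.0214
orange A 826 px [283. 378.] med [0.5774 0.2058 0.015 ] zmax 0.2234 circ 0.5835 0.1997 r 0.0264
green A 67 px [162. 256.] med [0.3925 0.2367 0.0123] zmax 0.0161 circ 0.3952 0.2321 r 0.0171
green A 127 px [161. 264.] med [0.3982 0.2337 0.0172] zmax 0.025 circ 0.3988 0.2241 r 0.0229
green A 61 px [158. 267.] med [0.396  0.2355 0.0285] zmax 0.0302 circ 0.4001 0.2324 r 0.016
green A 231 px [151. 274.] med [0.3956 0.2323 0.0352] zmax 0.045 circ 0.3971 0.2215 r 0.0236
green A 267 px [133. 278.] med [0.3863 0.2232 0.045 ] zmax 0.2031 circ 0.3893 0.2201 r 0.0191
green A 96 px [161. 295.] med [0.4144 0.2264 0.0452] zmax 0.2021 circ 0.4134 0.2247 r 0.0104
yellow A 456 px [473.  47.] med [0.4687 0.5587 0.0037] zmax 0.0054 circ 0.4814 0.5728 r 0.0458
blue A 118 px [219. 355.] med [0.5084 0.1798 0.0151] zmax 0.1475 circ 0.5052 0.1856 r 0.0206
ring 590 [0.447  0.3545] 0.0326
[0.4453596  0.35417464 0.13292301]
shift [-0.6  1.1 59.9] cur yaw 42.1 rz units 0.01 tiltz [ 3.e-04  4.e-04 -1.e+00] clock 21.83
```

View pics/w16.png

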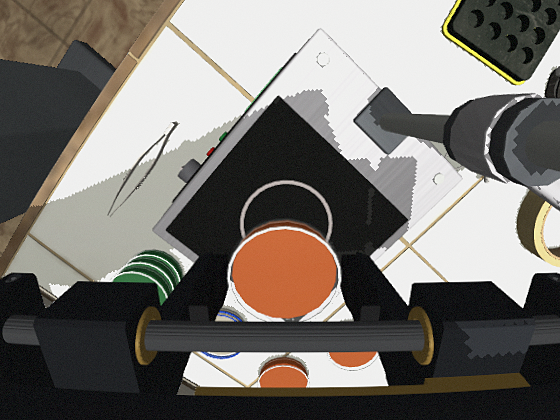

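Call:
move_arm(
  motion=[
    [[-1.5,1,20,0,0,0],[-1.5,1,40,0,0,0],[-1.5,1,52,0,0,0],[-1.5,1,58,0,0,0],[-1.5,1,60,0,0,0],[-1.5,1,60,0,0,0],[-1.5,1,60,0,0,0]],
  ],
)

```text
clock: 22.42
tcp_pos: [0.4473, 0.354, 0.0734]
tcp_rot: [1.276, 2.87, 0.002]
wrist_force: [-0.8, 0.3, -0.7]
grip_width: 0.672
```

Call:
move_arm(
  motion=[
    [[0,0,0,0,0,0],[0,0,0,0,0,0],[0,0,0,0,0,0],[0,0,0,0,0,0]],
  ],
  jaw=0.9,
)

```text
clock: 22.75
tcp_pos: [0.4471, 0.3536, 0.073]
tcp_rot: [1.276, 2.871, 0.001]
wrist_force: [-0.1, 0.3, -0.3]
grip_width: 0.938
```

Call:
move_arm(
  motion=[
    [[0,0,-15,0,0,0],[0,0,-40,0,0,0],[0,0,-75,0,0,0],[0,0,-110,0,0,0],[0,0,-130,0,0,0],[0,0,-130,0,0,0],[0,0,-130,0,0,0],[0,0,-130,0,0,0]],
  ],
)

```text
clock: 23.42
tcp_pos: [0.4467, 0.3528, 0.2024]
tcp_rot: [-1.276, -2.871, 0.002]
wrist_force: [0.0, -0.9, -0.4]
grip_width: 0.949
```

```bash
python3 - <<'E'
from meas import *
i=bot.camera_info('wrist'); p,d=snap('wrist','w17.png')
C,_=wristmeas(i,p,d); ring(C,p)
o=bot.get_obs();print(o['q'].round(2), o['tcp_pos'],o['grip_width']*88)
tool([.6085,.2835,.12],0)
E
```

```text
orange A 2568 px [286. 202.] med [0.4476 0.3541 0.079 ] zmax 0.0804 circ 0.4486 0.353 r 0.0271
orange A 1007 px [342. 307.] med [0.606  0.2863 0.0149] zmax 0.0168 circ 0.6082 0.2844 r 0.0264
green A 90 px [183. 236.] med [0.3991 0.233  0.021 ] zmax 0.0288 circ 0.3999 0.2235 r 0.0235
green A 117 px [175. 240.] med [0.3945 0.233  0.0375] zmax 0.0445 circ 0.396 0.2235 r 0.0229
green A 955 px [159. 255.] med [0.3929 0.2092 0.0451] zmax 0.0469 circ 0.3997 0.2082 r 0.0254
yellow A 355 px [435.  50.] med [0.4609 0.5612 0.0037] zmax 0.0054 circ 0.479 0.583 r 0.0491
pink A 79 px [307.   1.] med [0.3414 0.5015 0.015 ] zmax 0.0166 circ 0.3405 0.5025 r 0.012
blue A 347 px [231. 293.] med [0.4895 0.2117 0.0147] zmax 0.0166 circ 0.491 0.2022 r 0.0316
ring 403 [0.4473 0.3541] 0.0329
[-0.19  0.56 -0.75  1.76  0.44  1.01 -0.38] [0.44640839 0.35269765 0.20176146] 83.56145953500656
shift [-160.    74.1   81.6] cur yaw 42.1 rz units 8.41 tiltz [-0.0014 -0.0015 -1.    ] clock 23.47
```

View pics/w17.png

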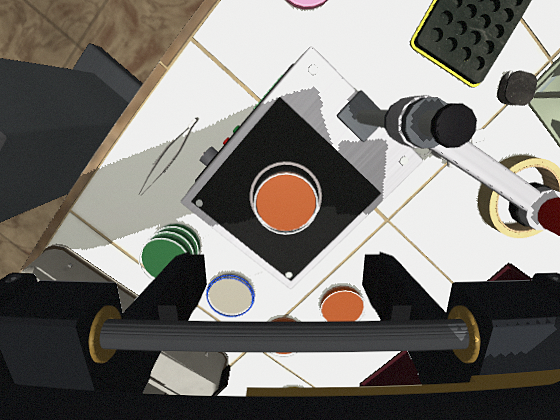

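Call:
move_arm(
  motion=[
    [[-32,15,0,0,0,1.3],[-64,30,0,0,0,2.6],[-96,45,3,0,0,3.9],[-128,60,10,0,0,5.2],[-155,72,25,0,0,6.5],[-160,74,50,0,0,7.8],[-160,74,75,0,0,8.4],[-160,74,82,0,0,8.4],[-160,74,82,0,0,8.4],[-160,74,82,0,0,8.4]],
  ],
  jaw=1,
)

```text
clock: 24.3
tcp_pos: [0.6083, 0.2849, 0.1205]
tcp_rot: [-2.216, -2.225, 0.002]
wrist_force: [0.8, 0.9, 0.9]
grip_width: 0.998
```

Call:
move_arm(
  motion=[
    [[0,0,0,0,0,0],[0,0,0,0,0,0]],
  ],
)

```text
clock: 24.47
tcp_pos: [0.6096, 0.2851, 0.1223]
tcp_rot: [2.218, 2.224, 0.004]
wrist_force: [-0.2, -0.5, -0.1]
grip_width: 0.995
```

```bash
python3 - <<'E'
from meas import *
o=bot.get_obs();print(o['q'].round(2), o['tcp_pos'],o['grip_width']*88)
i=bot.camera_info('wrist'); p,d=snap('wrist','w18.png')
C,_=wristmeas(i,p,d)
tool([.6087,.2835,.0045],0)
E
```

```text
[-0.18  0.76 -0.5   1.53  0.41  0.95 -0.8 ] [0.60958946 0.28514596 0.1223371 ] 87.57186903802491
orange A 4665 px [ 33. 135.] med [0.4524 0.3534 0.0791] zmax 0.0805 circ 0.4521 0.3531 r 0.0268
orange A 94 px [ 68. 129.] med [0.4774 0.3563 0.0786] zmax 0.0799 circ 0.473 0.3551 r 0.017
orange A 2809 px [284. 208.] med [0.6101 0.2852 0.0151] zmax 0.0165 circ 0.6103 0.2848 r 0.0266
orange A 1979 px [259. 295.] med [0.5867 0.1992 0.0151] zmax 0.0163 circ 0.5868 0.1991 r 0.0265
green A 131 px [ 73. 265.] med [0.4137 0.2325 0.0168] zmax 0.0273 circ 0.4085 0.2222 r 0.0221
green A 81 px [ 69. 269.] med [0.4159 0.2327 0.029 ] zmax 0.0306 circ 0.4132 0.2285 r 0.0164
green A 155 px [ 56. 273.] med [0.4102 0.2332 0.0354] zmax 0.0461 circ 0.4085 0.2279 r 0.0185
yellow A 1542 px [351. 366.] med [0.6807 0.1107 0.0151] zmax 0.0162 circ 0.6807 0.1136 r 0.0298
blue A 161 px [143. 272.] med [0.4759 0.2249 0.0147] zmax 0.0166 circ 0.4809 0.2142 r 0.0259
shift [ -1.6  -1.2 117.7] cur yaw 0.1 rz units 0.02 tiltz [ 0.0019  0.0011 -1.    ] clock 24.52
```

View pics/w18.png

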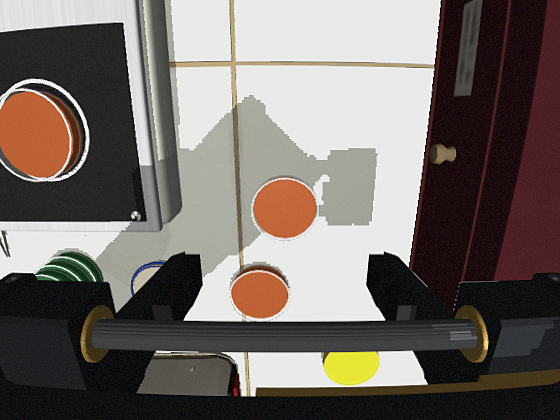

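Call:
move_arm(
  motion=[
    [[0,0,35,0,0,0],[0,0,65,0,0,0],[0,0,90,0,0,0],[0,0,107,0,0,0],[0,0,115,0,0,0],[0,0,117,0,0,0],[0,0,117,0,0,0]],
  ],
)

```text
clock: 25.1
tcp_pos: [0.6096, 0.2847, 0.0044]
tcp_rot: [2.22, 2.223, 0.001]
wrist_force: [0.3, -0.3, 0.5]
grip_width: 0.999
```

Call:
move_arm(
  motion=[
    [[0,0,0,0,0,0],[0,0,0,0,0,0],[0,0,0,0,0,0],[0,0,0,0,0,0],[0,0,0,0,0,0]],
  ],
  jaw=-1,
)

```text
clock: 25.52
tcp_pos: [0.6095, 0.2844, 0.0044]
tcp_rot: [2.22, 2.222, 0.001]
wrist_force: [-0.5, -0.4, 2.8]
grip_width: 0.672
```

Call:
move_arm(
  motion=[
    [[0,0,-5,0,0,0],[0,0,-15,0,0,0],[0,0,-35,0,0,0],[0,0,-65,0,0,0],[0,0,-100,0,0,0],[0,0,-135,0,0,0],[0,0,-160,0,0,0],[0,0,-165,0,0,0],[0,0,-165,0,0,0],[0,0,-165,0,0,0]],
  ],
)

```text
clock: 26.35
tcp_pos: [0.6087, 0.2838, 0.1683]
tcp_rot: [2.22, 2.223, -0.001]
wrist_force: [-0.1, -0.7, -0.7]
grip_width: 0.67
```

```bash
python3 - <<'E'
from meas import *
o=bot.get_obs();print(o['q'].round(2), o['tcp_pos'],o['grip_width']*88)
tool([.447,.354,.15],42)
E
```

```text
[-0.17  0.71 -0.52  1.51  0.38  1.03 -0.78] [0.60873926 0.28384343 0.16834273] 58.959957779410686
shift [  70.4 -161.6   18.4] cur yaw 0.1 rz units -8.39 tiltz [-4.e-04 -6.e-04 -1.e+00] clock 26.35
```

Call:
move_arm(
  motion=[
    [[10,-24,0,0,0,-1.3],[21,-48,0,0,0,-2.6],[32,-72,0,0,0,-3.9],[43,-97,0,0,0,-5.2],[54,-122,4,0,0,-6.5],[64,-146,10,0,0,-7.8],[70,-162,16,0,0,-8.4],[70,-162,18,0,0,-8.4],[70,-162,18,0,0,-8.4],[70,-162,18,0,0,-8.4]],
  ],
)

```text
clock: 27.18
tcp_pos: [0.4478, 0.3529, 0.1497]
tcp_rot: [-1.28, -2.869, 0.003]
wrist_force: [0.8, 0.7, -0.3]
grip_width: 0.674
```

Call:
move_arm(
  motion=[
    [[0,0,5,0,0,0],[0,0,10,0,0,0],[0,0,10,0,0,0],[0,0,10,0,0,0],[0,0,10,0,0,0]],
  ],
)

```text
clock: 27.6
tcp_pos: [0.4472, 0.354, 0.1407]
tcp_rot: [-1.277, -2.87, 0.0]
wrist_force: [0.5, -0.8, 0.5]
grip_width: 0.675
```

```bash
python3 - <<'E'
from meas import *
o=bot.get_obs();print(o['q'].round(2), o['tcp_pos'],o['grip_width']*88)
i=bot.camera_info('wrist'); p,d=snap('wrist','w19.png')
C,_=wristmeas(i,p,d,minA=300); ring(C,p)
tool([.447,.354,.084],42)
E
```

```text
[-0.23  0.64 -0.71  1.8   0.52  0.9  -0.44] [0.44724267 0.35395832 0.14066188] 59.418434270988264
orange A 1841 px [284. 212.] med [0.4373 0.3656 0.0791] zmax 0.1422 circ 0.4476 0.3541 r 0.0269
orange A 7474 px [284. 276.] med [0.4462 0.3556 0.1512] zmax 0.1524 circ 0.4467 0.3551 r 0.0265
orange A 1053 px [282. 375.] med [0.5816 0.2017 0.0149] zmax 0.231 circ 0.584 0.1993 r 0.0265
green A 701 px [142. 280.] med [0.3932 0.2223 0.0451] zmax 0.2104 circ 0.3986 0.2133 r 0.0255
yellow A 445 px [468.  47.] med [0.4718 0.5591 0.0036] zmax 0.0055 circ 0.4814 0.5732 r 0.0456
ring 563 [0.4471 0.3544] 0.0328
shift [ 0.1 -0.3 56.8] cur yaw 42.0 rz units 0.01 tiltz [ 2.e-04  2.e-04 -1.e+00] clock 27.65
```

View pics/w19.png

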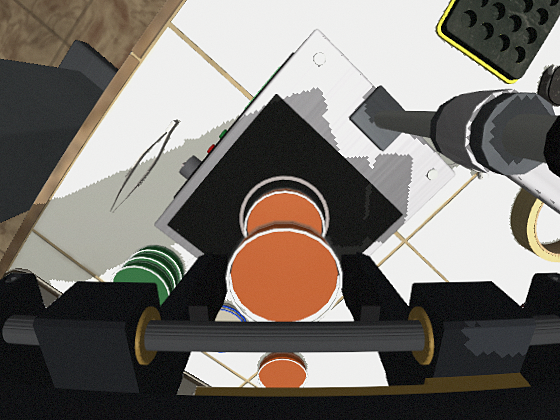

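Call:
move_arm(
  motion=[
    [[-1.5,0,20,0,0,0],[-1.5,0,38,0,0,0],[-1.5,0,50,0,0,0],[-1.5,0,55,0,0,0],[-1.5,0,57,0,0,0],[-1.5,0,57,0,0,0],[-1.5,0,57,0,0,0]],
  ],
)

```text
clock: 28.23
tcp_pos: [0.4483, 0.3535, 0.0844]
tcp_rot: [1.276, 2.871, 0.002]
wrist_force: [0.5, 0.4, 0.5]
grip_width: 0.671
```

Call:
move_arm(
  motion=[
    [[0,0,0,0,0,0],[0,0,0,0,0,0],[0,0,0,0,0,0],[0,0,0,0,0,0]],
  ],
  jaw=0.9,
)

```text
clock: 28.57
tcp_pos: [0.4482, 0.3531, 0.0839]
tcp_rot: [1.276, 2.871, 0.001]
wrist_force: [-0.7, 0.5, 0.1]
grip_width: 0.942
```

Call:
move_arm(
  motion=[
    [[0,0,-15,0,0,0],[0,0,-40,0,0,0],[0,0,-75,0,0,0],[0,0,-110,0,0,0],[0,0,-120,0,0,0],[0,0,-120,0,0,0],[0,0,-120,0,0,0],[0,0,-120,0,0,0]],
  ],
)

```text
clock: 29.23
tcp_pos: [0.4475, 0.3521, 0.2025]
tcp_rot: [-1.276, -2.87, 0.003]
wrist_force: [0.4, -0.7, -0.6]
grip_width: 0.948
```

```bash
python3 - <<'E'
from meas import *
i=bot.camera_info('wrist'); p,d=snap('wrist','w20.png')
C,_=wristmeas(i,p,d,minA=250); ring(C,p)
o=bot.get_obs();print(o['q'].round(2), o['tcp_pos'],o['grip_width']*88)
tool([.585,.198,.12],-30)
E
```

```text
orange A 2856 px [286. 207.] med [0.4484 0.3539 0.0941] zmax 0.0954 circ 0.4491 0.353 r 0.0271
green A 987 px [159. 255.] med [0.3933 0.2094 0.0451] zmax 0.0467 circ 0.3996 0.2081 r 0.0254
yellow A 350 px [436.  50.] med [0.4625 0.5607 0.0037] zmax 0.0052 circ 0.4789 0.5819 r 0.0489
blue A 357 px [231. 292.] med [0.4895 0.2117 0.0147] zmax 0.0167 circ 0.4914 0.2026 r 0.0317
ring 355 [0.4483 0.3533] 0.0338
[-0.19  0.56 -0.76  1.76  0.45  1.01 -0.38] [0.44736231 0.35203258 0.20221444] 83.55309662312267
shift [-206.6   -0.8   82.2] cur yaw 42.1 rz units 14.41 tiltz [-0.002  -0.0018 -1.    ] clock 29.28
```

View pics/w20.png

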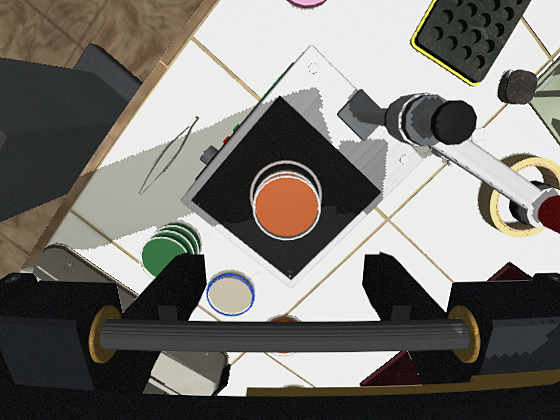

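Call:
move_arm(
  motion=[
    [[-30,0,0,0,0,1.4],[-60,0,0,0,0,2.8],[-90,0,0,0,0,4.2],[-120,0,0,0,0,5.6],[-150,0,0,0,0,7.0],[-175,-1,5,0,0,8.4],[-195,-1,20,0,0,9.8],[-206,-1,40,0,0,11.2],[-206,-1,65,0,0,12.6],[-206,-1,80,0,0,14.0]],
  ],
  jaw=1,
)

```text
clock: 30.12
tcp_pos: [0.584, 0.1971, 0.1197]
tcp_rot: [-2.698, -1.609, 0.008]
wrist_force: [-0.1, -0.3, -0.4]
grip_width: 1.003
```

Call:
move_arm(
  motion=[
    [[0,0,0,0,0,0],[0,0,0,0,0,0],[0,0,0,0,0,0],[0,0,0,0,0,0],[0,0,0,0,0,0]],
  ],
)

```text
clock: 30.53
tcp_pos: [0.5859, 0.1997, 0.1247]
tcp_rot: [2.69, 1.622, 0.003]
wrist_force: [1.0, -0.2, 0.2]
grip_width: 1.0
```

```bash
python3 - <<'E'
from meas import *
o=bot.get_obs();print(o['q'].round(2), o['tcp_pos'],o['grip_width']*88)
i=bot.camera_info('wrist'); p,d=snap('wrist','w21.png')
C,_=wristmeas(i,p,d,minA=300)
tool([.585,.198,.0045],-30)
E
```

```text
[-0.12  0.66 -0.4   1.69  0.32  0.86 -1.14] [0.58587393 0.19974601 0.12474702] 87.99236829375718
orange A 2759 px [286. 208.] med [0.5874 0.1984 0.0151] zmax 0.0164 circ 0.587 0.1977 r 0.0267
yellow A 2810 px [421. 239.] med [0.682  0.1151 0.015 ] zmax 0.0163 circ 0.6811 0.1133 r 0.0298
blue A 490 px [198. 241.] med [0.5074 0.2127 0.0146] zmax 0.0165 circ 0.4935 0.2017 r 0.0309
shift [-1.900e+00 -1.000e-01  1.202e+02] cur yaw -27.9 rz units 0.43 tiltz [ 1.4e-03  6.0e-04 -1.0e+00] clock 30.58
```

View pics/w21.png

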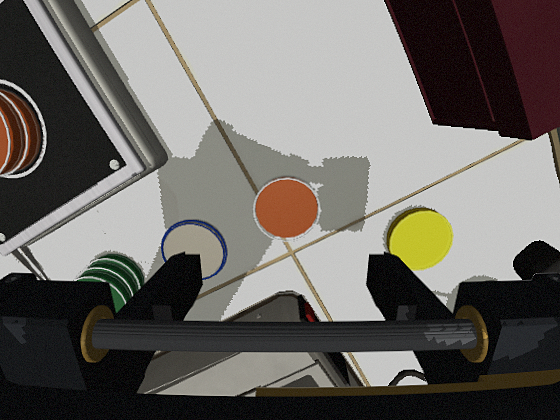

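Call:
move_arm(
  motion=[
    [[-1,2,35,0,0,0.4],[-1,2,65,0,0,0.4],[-1,2,90,0,0,0.4],[-1,2,108,0,0,0.4],[-1,2,117,0,0,0.4],[-1,2,120,0,0,0.4],[-1,2,120,0,0,0.4]],
  ],
)

```text
clock: 31.17
tcp_pos: [0.5867, 0.1977, 0.0039]
tcp_rot: [-2.719, -1.573, -0.0]
wrist_force: [0.1, 0.9, -0.5]
grip_width: 1.0
```

Call:
move_arm(
  motion=[
    [[0,0,0,0,0,0],[0,0,0,0,0,0],[0,0,0,0,0,0],[0,0,0,0,0,0],[0,0,0,0,0,0]],
  ],
  jaw=-1,
)

```text
clock: 31.58
tcp_pos: [0.5871, 0.1977, 0.0044]
tcp_rot: [2.72, 1.572, 0.002]
wrist_force: [-1.0, 0.0, 3.1]
grip_width: 0.678
```

Call:
move_arm(
  motion=[
    [[0,0,-5,0,0,0],[0,0,-15,0,0,0],[0,0,-35,0,0,0],[0,0,-65,0,0,0],[0,0,-100,0,0,0],[0,0,-135,0,0,0],[0,0,-160,0,0,0],[0,0,-170,0,0,0],[0,0,-170,0,0,0],[0,0,-170,0,0,0]],
  ],
)

```text
clock: 32.42
tcp_pos: [0.5863, 0.1973, 0.1734]
tcp_rot: [2.72, 1.572, -0.001]
wrist_force: [-0.4, -0.0, -0.8]
grip_width: 0.676
```

```bash
python3 - <<'E'
from meas import *
o=bot.get_obs();print(o['q'].round(2), o['tcp_pos'],o['grip_width']*88)
tool([.4475,.353,.16],42)
E
```

```text
[-0.1   0.59 -0.41  1.66  0.28  0.95 -1.14] [0.58628331 0.19725336 0.17337737] 59.47331388498645
shift [  65.7 -198.    13.3] cur yaw -29.9 rz units -14.39 tiltz [-2.e-04 -4.e-04 -1.e+00] clock 32.42
```

Call:
move_arm(
  motion=[
    [[7,-20,0,0,0,-1.4],[14,-40,0,0,0,-2.8],[21,-62,0,0,0,-4.2],[28,-84,0,0,0,-5.6],[35,-106,0,0,0,-7.0],[42,-128,0,0,0,-8.4],[50,-150,4,0,0,-9.8],[57,-172,8,0,0,-11.2],[64,-194,12,0,0,-12.6],[66,-198,13,0,0,-14.0]],
  ],
)

```text
clock: 33.25
tcp_pos: [0.4427, 0.356, 0.1583]
tcp_rot: [-1.307, -2.851, 0.004]
wrist_force: [0.3, 0.3, -0.1]
grip_width: 0.674
```

Call:
move_arm(
  motion=[
    [[0,0,4,0,0,-0.4],[0,0,4,0,0,-0.4],[0,0,4,0,0,-0.4],[0,0,4,0,0,-0.4],[0,0,4,0,0,-0.4],[0,0,4,0,0,-0.4]],
  ],
)

```text
clock: 33.75
tcp_pos: [0.4481, 0.3532, 0.1566]
tcp_rot: [1.278, 2.87, -0.0]
wrist_force: [-1.0, 0.4, 0.4]
grip_width: 0.677
```

```bash
python3 - <<'E'
from meas import *
o=bot.get_obs();print(o['q'].round(2), o['tcp_pos'],o['grip_width']*88)
i=bot.camera_info('wrist'); p,d=snap('wrist','w22.png')
C,_=wristmeas(i,p,d,minA=300); ring(C,p)
tool([.4475,.3535,.0985],42)
E
```

```text
[-0.21  0.62 -0.73  1.79  0.5   0.93 -0.43] [0.44813311 0.35324219 0.15660502] 59.59446436154225
orange A 1912 px [285. 211.] med [0.4384 0.3654 0.0941] zmax 0.1581 circ 0.4481 0.3546 r 0.0266
orange A 7482 px [284. 276.] med [0.447  0.3548 0.1671] zmax 0.1683 circ 0.4477 0.3542 r 0.0265
green A 1244 px [148. 276.] med [0.3964 0.2168 0.0451] zmax 0.2259 circ 0.4007 0.2089 r 0.0263
yellow A 402 px [457.  47.] med [0.4685 0.5593 0.0038] zmax 0.0056 circ 0.4808 0.5753 r 0.046
ring 475 [0.4475 0.354 ] 0.0331
shift [ 0.6 -0.4 58.2] cur yaw 42.0 rz units 0.0 tiltz [ 2.e-04 -1.e-04 -1.e+00] clock 33.8
```

View pics/w22.png

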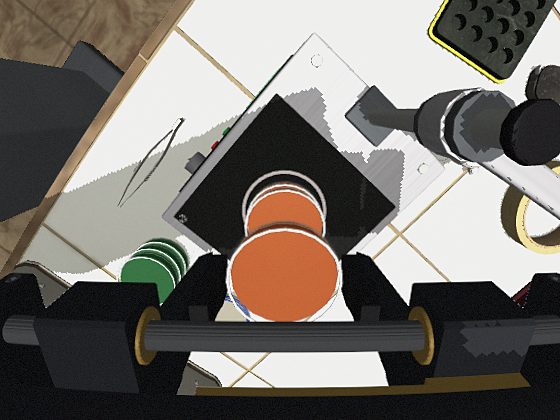

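Call:
move_arm(
  motion=[
    [[-0.5,0,20,0,0,0],[-0.5,0,38,0,0,0],[-0.5,0,50,0,0,0],[-0.5,0,56,0,0,0],[-0.5,0,58,0,0,0],[-0.5,0,58,0,0,0],[-0.5,0,58,0,0,0]],
  ],
)

```text
clock: 34.38
tcp_pos: [0.4485, 0.3536, 0.0992]
tcp_rot: [1.276, 2.871, 0.002]
wrist_force: [0.4, 0.5, -0.5]
grip_width: 0.671
```

Call:
move_arm(
  motion=[
    [[0,0,0,0,0,0],[0,0,0,0,0,0],[0,0,0,0,0,0],[0,0,0,0,0,0]],
  ],
  jaw=0.9,
)

```text
clock: 34.72
tcp_pos: [0.4484, 0.3533, 0.0989]
tcp_rot: [1.276, 2.871, 0.001]
wrist_force: [-0.0, 0.7, 0.8]
grip_width: 0.939
```

Call:
move_arm(
  motion=[
    [[0,0,-15,0,0,0],[0,0,-40,0,0,0],[0,0,-75,0,0,0],[0,0,-105,0,0,0],[0,0,-110,0,0,0],[0,0,-110,0,0,0],[0,0,-110,0,0,0],[0,0,-110,0,0,0]],
  ],
)

```text
clock: 35.38
tcp_pos: [0.4477, 0.3523, 0.2072]
tcp_rot: [-1.276, -2.87, 0.004]
wrist_force: [-0.2, -0.2, -0.4]
grip_width: 0.953
```

```bash
python3 - <<'E'
from meas import *
i=bot.camera_info('wrist'); p,d=snap('wrist','w23.png')
C,_=wristmeas(i,p,d,minA=250); ring(C,p)
o=bot.get_obs();print(o['q'].round(2), o['tcp_pos'],o['grip_width']*88)
tool([.4912,.202,.12],5)
snap('side','s23.png'); snap('scene','c23.png')
p=cv2.imread('pics/s23.png')[150:300,190:350]; q=cv2.imread('pics/c23.png')[170:320,170:350]
cv2.imwrite('pics/23.png',np.hstack([cv2.resize(p,(400,375)),cv2.resize(q,(400,375))]))
E
```

```text
orange A 3066 px [286. 210.] med [0.4486 0.354  0.1091] zmax 0.1104 circ 0.4493 0.3533 r 0.027
green A 993 px [161. 253.] med [0.3937 0.2096 0.0451] zmax 0.0469 circ 0.3995 0.2082 r 0.0254
yellow A 336 px [433.  49.] med [0.4613 0.561  0.0037] zmax 0.0053 circ 0.479 0.5833 r 0.0493
blue A 354 px [231. 290.] med [0.4886 0.2113 0.0147] zmax 0.0166 circ 0.4915 0.2022 r 0.0317
ring 343 [0.448  0.3533] 0.0337
[-0.18  0.56 -0.77  1.75  0.45  1.02 -0.38] [0.4476401  0.35233983 0.20710045] 83.67105624066892
shift [-140.8  -68.2   87.3] cur yaw 42.1 rz units 7.41 tiltz [-0.0021 -0.0018 -1.    ] clock 35.43
```

View pics/23.png

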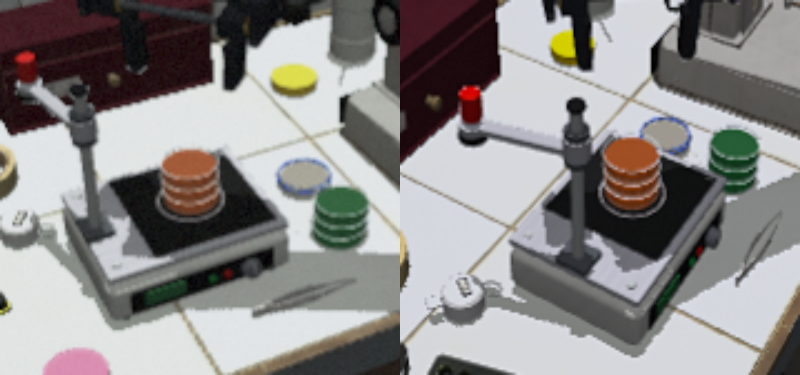

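```bash
python3 - <<'E'
from h import *
tool([.4915,.202,.12],-15)
E
```

```text
shift [-141.2  -68.2   87.5] cur yaw 42.1 rz units 11.42 tiltz [-0.0019 -0.0013 -1.    ] clock 35.53
```

Call:
move_arm(
  motion=[
    [[-17,-8,0,0,0,1.3],[-34,-16,0,0,0,2.6],[-51,-25,0,0,0,3.9],[-68,-34,0,0,0,5.2],[-86,-42,5,0,0,6.5],[-104,-51,15,0,0,7.8],[-122,-60,30,0,0,9.1],[-138,-67,50,0,0,10.4],[-140,-68,70,0,0,11.4],[-140,-68,85,0,0,11.4]],
  ],
  jaw=0.7,
)

```text
clock: 36.37
tcp_pos: [0.4913, 0.2013, 0.1216]
tcp_rot: [2.498, 1.904, -0.004]
wrist_force: [-0.3, 0.5, 0.1]
grip_width: 0.844
```

Call:
move_arm(
  motion=[
    [[0,0,0,0,0,0],[0,0,0,0,0,0],[0,0,0,0,0,0],[0,0,0,0,0,0]],
  ],
)

```text
clock: 36.7
tcp_pos: [0.4921, 0.2044, 0.1246]
tcp_rot: [2.49, 1.915, 0.003]
wrist_force: [-0.6, 0.6, 0.5]
grip_width: 0.849
```

```bash
python3 - <<'E'
from meas import *
o=bot.get_obs();print(o['q'].round(2), o['tcp_pos'],o['grip_width']*88)
i=bot.camera_info('wrist'); p,d=snap('wrist','w24.png')
C,_=wristmeas(i,p,d,minA=300)
# control: all blue pixels near -> circle fit on plane z=.013
m=masks(p)['blue']&(abs(C[...,0]-.491)<.05)&(abs(C[...,1]-.202)<.05)&(C[...,2]<.03)
P=C[m][:,:2]; A=np.c_[2*P,np.ones(len(P))]; s=np.linalg.lstsq(A,(P**2).sum(1),rcond=None)[0]; print('ctrl',s[:2],np.sqrt(s[2]+s[0]**2+s[1]**2))
tool([s[0],s[1],.0045],-15)
E
```

```text
[-0.1   0.55 -0.49  1.91  0.36  0.76 -1.05] [0.49208895 0.20444197 0.12464509] 74.743250549882
orange A 5014 px [122.  25.] med [0.4475 0.3414 0.109 ] zmax 0.1105 circ 0.4508 0.3505 r 0.0259
green A 2578 px [173. 239.] med [0.4014 0.2108 0.0451] zmax 0.0465 circ 0.403 0.2076 r 0.0265
yellow A 2566 px [502. 247.] med [0.6806 0.1142 0.0149] zmax 0.0162 circ 0.6808 0.1134 r 0.0297
blue A 656 px [285. 203.] med [0.4958 0.2125 0.0146] zmax 0.0165 circ 0.4923 0.2014 r 0.0306
ctrl [0.49205473 0.20076692] 0.029066627340035553
shift [ -3.6   0.7 120.2] cur yaw -14.9 rz units 0.02 tiltz [ 1.5e-03  8.0e-04 -1.0e+00] clock 36.75
```

View pics/w24.png

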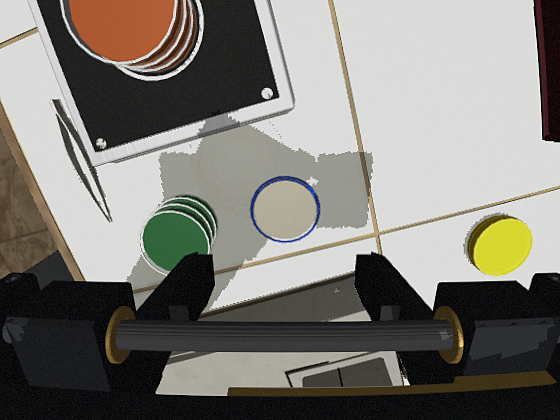

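Call:
move_arm(
  motion=[
    [[-3,0.5,35,0,0,0],[-3,0.5,65,0,0,0],[-3,0.5,90,0,0,0],[-3,0.5,108,0,0,0],[-3,0.5,117,0,0,0],[-3,0.5,120,0,0,0],[-3,0.5,120,0,0,0]],
  ],
)

```text
clock: 37.33
tcp_pos: [0.4915, 0.2009, 0.0039]
tcp_rot: [-2.491, -1.914, -0.0]
wrist_force: [0.4, -0.2, -0.0]
grip_width: 0.848
```

Call:
move_arm(
  motion=[
    [[0,0,0,0,0,0],[0,0,0,0,0,0],[0,0,0,0,0,0],[0,0,0,0,0,0],[0,0,0,0,0,0]],
  ],
  jaw=-1,
)

```text
clock: 37.75
tcp_pos: [0.4922, 0.201, 0.0048]
tcp_rot: [2.491, 1.913, 0.003]
wrist_force: [-1.3, -0.4, 6.7]
grip_width: 0.671
```

Call:
move_arm(
  motion=[
    [[0,0,-5,0,0,0],[0,0,-15,0,0,0],[0,0,-35,0,0,0],[0,0,-65,0,0,0],[0,0,-100,0,0,0],[0,0,-135,0,0,0],[0,0,-165,0,0,0],[0,0,-180,0,0,0],[0,0,-180,0,0,0],[0,0,-180,0,0,0]],
  ],
)

```text
clock: 38.58
tcp_pos: [0.4916, 0.2006, 0.1848]
tcp_rot: [2.491, 1.913, 0.003]
wrist_force: [-0.6, -0.0, -0.7]
grip_width: 0.672
```

```bash
python3 - <<'E'
from meas import *
o=bot.get_obs();print(o['q'].round(2), o['tcp_pos'],o['grip_width']*88)
tool([.448,.353,.17],42)
E
```

```text
[-0.05  0.46 -0.53  1.88  0.3   0.88 -0.99] [0.49161516 0.20056988 0.18475227] 59.148196963321304
shift [136.  -81.5  14.7] cur yaw -14.9 rz units -11.39 tiltz [ 2.e-03  3.e-04 -1.e+00] clock 38.58
```

Call:
move_arm(
  motion=[
    [[16,-9,0,0,0,-1.3],[32,-19,0,0,0,-2.6],[48,-28,0,0,0,-3.9],[64,-38,0,0,0,-5.2],[80,-48,0,0,0,-6.5],[98,-58,3,0,0,-7.8],[116,-69,6,0,0,-9.1],[132,-79,10,0,0,-10.4],[136,-81.5,13,0,0,-11.4],[136,-81.5,13,0,0,-11.4]],
  ],
)

```text
clock: 39.42
tcp_pos: [0.4452, 0.3539, 0.1686]
tcp_rot: [-1.266, -2.872, 0.004]
wrist_force: [-0.0, -1.1, -0.4]
grip_width: 0.678
```

Call:
move_arm(
  motion=[
    [[0,0,0,0,0,0],[0,0,0,0,0,0],[0,0,0,0,0,0],[0,0,0,0,0,0],[0,0,0,0,0,0],[0,0,0,0,0,0]],
  ],
)

```text
clock: 39.92
tcp_pos: [0.4478, 0.3528, 0.1709]
tcp_rot: [1.277, 2.87, 0.0]
wrist_force: [-0.1, -0.4, 0.1]
grip_width: 0.677
```

```bash
cat >> meas.py <<'E'
def bluecirc(C,p,c,zlo,zhi):
    m=masks(p)['blue']&(abs(C[...,0]-c[0])<.05)&(abs(C[...,1]-c[1])<.05)&(C[...,2]<zhi)&(C[...,2]>zlo)
    P=C[m][:,:2]; A=np.c_[2*P,np.ones(len(P))]; s=np.linalg.lstsq(A,(P**2).sum(1),rcond=None)[0]; print('ctrl',s[:2].round(4),np.sqrt(s[2]+s[0]**2+s[1]**2).round(4),len(P),np.median(C[m][:,2]))
E
python3 - <<'E'
from meas import *
o=bot.get_obs();print(o['q'].round(2), o['tcp_pos'],o['grip_width']*88)
i=bot.camera_info('wrist'); p,d=snap('wrist','w25.png')
C,_=wristmeas(i,p,d,minA=300); ring(C,p); bluecirc(C,p,o['tcp_pos'],.15,.25)
s=(p.min(2)>100)&(np.hypot(C[...,0]-o['tcp_pos'][0],C[...,1]-o['tcp_pos'][1])<.022)&(C[...,2]>.15); print(np.median(C[s],0))
tool([.448,.3533,.1135],42)
E
```

```text
[-0.2   0.6  -0.75  1.78  0.5   0.96 -0.42] [0.44784084 0.35275689 0.17085567] 59.580398892689146
orange A 1725 px [286. 210.] med [0.4382 0.3663 0.1091] zmax 0.1414 circ 0.4478 0.3553 r 0.0266
green A 1507 px [153. 271.] med [0.398  0.2127 0.0451] zmax 0.2393 circ 0.4008 0.2092 r 0.0264
yellow A 390 px [450.  48.] med [0.4686 0.5599 0.0037] zmax 0.0055 circ 0.4803 0.5776 r 0.0467
blue A 1593 px [284. 261.] med [0.4388 0.3629 0.1806] zmax 0.1822 circ 0.4474 0.3534 r 0.0308
ring 423 [0.4472 0.3542] 0.0329
ctrl [0.4477 0.3533] 0.0285 1563 0.1806270326494941
[0.44692456 0.35372069 0.18089048]
shift [ 0.2  0.5 57.3] cur yaw 42.0 rz units 0.01 tiltz [ 3.e-04 -1.e-04 -1.e+00] clock 39.97
```

View pics/w25.png

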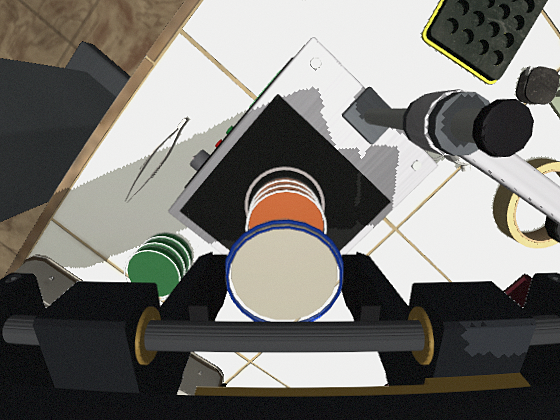

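Call:
move_arm(
  motion=[
    [[0,0.5,20,0,0,0],[0,0.5,38,0,0,0],[0,0.5,50,0,0,0],[0,0.5,55,0,0,0],[0,0.5,57,0,0,0],[0,0.5,57,0,0,0],[0,0.5,57,0,0,0]],
  ],
)

```text
clock: 40.55
tcp_pos: [0.4482, 0.3538, 0.1142]
tcp_rot: [1.276, 2.871, 0.001]
wrist_force: [0.2, -0.2, 0.1]
grip_width: 0.677
```

Call:
move_arm(
  motion=[
    [[0,0,0,0,0,0],[0,0,0,0,0,0],[0,0,0,0,0,0],[0,0,0,0,0,0]],
  ],
  jaw=0.9,
)

```text
clock: 40.88
tcp_pos: [0.4481, 0.3535, 0.1138]
tcp_rot: [1.276, 2.871, 0.001]
wrist_force: [1.0, 0.0, 0.1]
grip_width: 0.943
```

Call:
move_arm(
  motion=[
    [[0,0,-15,0,0,0],[0,0,-40,0,0,0],[0,0,-75,0,0,0],[0,0,-110,0,0,0],[0,0,-140,0,0,0],[0,0,-170,0,0,0],[0,0,-180,0,0,0],[0,0,-180,0,0,0],[0,0,-180,0,0,0],[0,0,-180,0,0,0]],
  ],
)

```text
clock: 41.72
tcp_pos: [0.4474, 0.3525, 0.2919]
tcp_rot: [-1.276, -2.87, 0.004]
wrist_force: [-0.4, -0.9, -0.5]
grip_width: 0.944
```

```bash
python3 - <<'E'
from meas import *
i=bot.camera_info('wrist'); p,d=snap('wrist','w26.png')
C,_=wristmeas(i,p,d,minA=250); ring(C,p); bluecirc(C,p,[.447,.354],.1,.15)
o=bot.get_obs();print(o['q'].round(2), o['tcp_pos'],o['grip_width']*88)
tool([.543,.4766,.30],34)
snap('side','s26.png'); snap('scene','c26.png')
p=cv2.imread('pics/s26.png')[150:300,190:350]; q=cv2.imread('pics/c26.png')[170:320,170:350]
cv2.imwrite('pics/26.png',np.hstack([cv2.resize(p,(400,375)),cv2.resize(q,(400,375))]))
E
```

```text
green A 1022 px [188. 230.] med [0.4005 0.2085 0.0452] zmax 0.0467 circ 0.4009 0.2081 r 0.0263
yellow A 275 px [406.  52.] med [0.4478 0.5643 0.0036] zmax 0.0058 circ 0.4751 0.5969 r 0.0574
yellow A 622 px [292. 362.] med [0.6815 0.1124 0.0149] zmax 0.0165 circ 0.6799 0.1137 r 0.0296
pink A 1068 px [302.  12.] med [0.3326 0.5116 0.015 ] zmax 0.017 circ 0.3268 0.5177 r 0.0292
red A 414 px [485. 184.] med [0.5433 0.4768 0.212 ] zmax 0.2134 circ 0.5436 0.4765 r 0.0096
blue A 550 px [286. 187.] med [0.4463 0.356  0.1233] zmax 0.1255 circ 0.4484 0.354 r 0.0311
ring 183 [0.4468 0.3545] 0.0326
ctrl [0.4485 0.3536] 0.0288 478 0.12362650786242457
[-0.13  0.47 -0.83  1.66  0.37  1.18 -0.32] [0.44736609 0.35253097 0.29175432] 83.74651292376444
shift [ 28.  154.1  -8.7] cur yaw 42.1 rz units 1.61 tiltz [-0.0024 -0.002  -1.    ] clock 41.77
```

View pics/26.png

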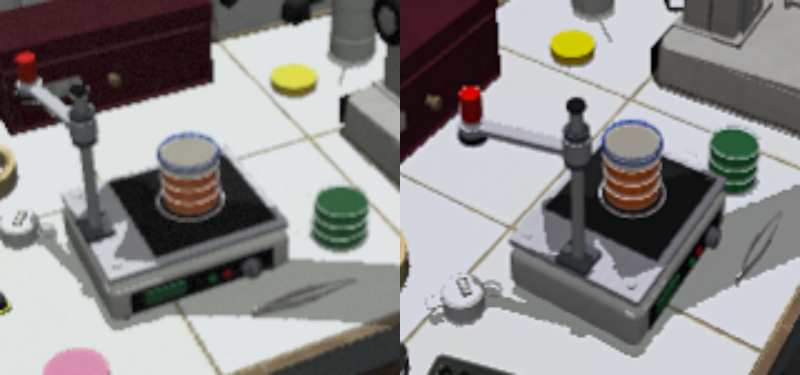

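View pics/w26.png

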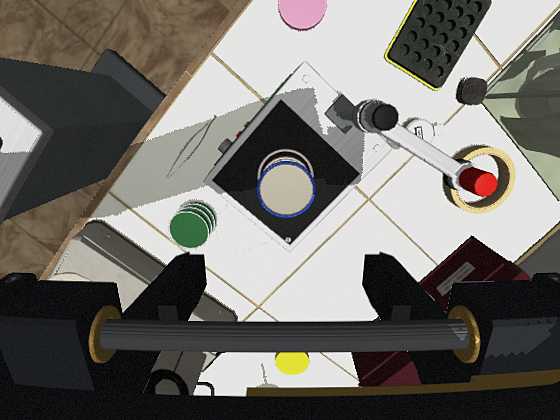

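Call:
move_arm(
  motion=[
    [[5,28,-5,0,0,0.3],[10,56,-9,0,0,0.6],[15,84,-9,0,0,0.9],[20,112,-9,0,0,1.2],[25,138,-9,0,0,1.6],[28,154,-9,0,0,1.6],[28,154,0,0,0,1.6],[28,154,20,0,0,1.6],[28,154,20,0,0,1.6],[28,154,20,0,0,1.6]],
  ],
  jaw=0.3,
)

```text
clock: 42.7
tcp_pos: [0.5426, 0.4759, 0.2717]
tcp_rot: [-1.472, -2.774, 0.006]
wrist_force: [0.4, 0.5, -0.5]
grip_width: 0.647
```

```bash
python3 - <<'E'
from meas import *
o=bot.get_obs();print(o['q'].round(2), o['tcp_pos'],o['grip_width']*88)
i=bot.camera_info('wrist'); p,d=snap('wrist','w27.png')
C,_=wristmeas(i,p,d,minA=150)
tool([.5434,.4768,.193],34)
E
```

```text
[-0.39  0.74 -0.71  1.24  0.47  1.32 -0.49] [0.54264618 0.47586374 0.27173783] 56.97888492618778
green A 527 px [ 94. 273.] med [0.3959 0.217  0.0453] zmax 0.3417 circ 0.4006 0.2097 r 0.025
yellow A 240 px [272.  64.] med [0.4422 0.5655 0.0039] zmax 0.0062 circ 0.4714 0.6048 r 0.0638
yellow A 278 px [233. 382.] med [0.6703 0.1278 0.0149] zmax 0.0168 circ 0.6778 0.12 r 0.028
pink A 1898 px [155.  43.] med [0.3248 0.5211 0.0152] zmax 0.0169 circ 0.325 0.5205 r 0.0297
red A 452 px [287. 227.] med [0.5438 0.4776 0.2122] zmax 0.2135 circ 0.544 0.4776 r 0.009
blue A 493 px [147. 236.] med [0.4475 0.3603 0.1238] zmax 0.1255 circ 0.4489 0.3554 r 0.0313
shift [ 0.2  0.6 80.2] cur yaw 34.1 rz units 0.01 tiltz [-0.0011 -0.0013 -1.    ] clock 42.75
```

View pics/w27.png

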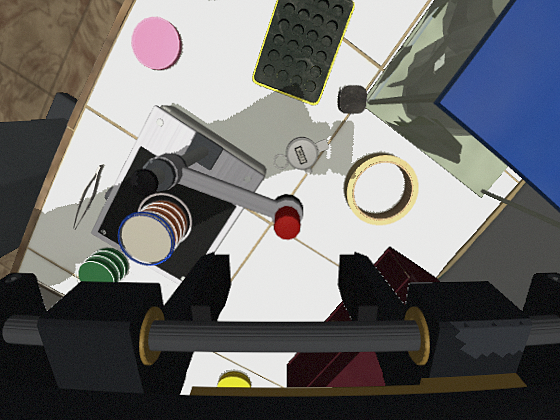

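Call:
move_arm(
  motion=[
    [[0,1,30,0,0,0],[0,1,55,0,0,0],[0,1,72,0,0,0],[0,1,80,0,0,0],[0,1,80,0,0,0],[0,1,80,0,0,0]],
  ],
)

```text
clock: 43.25
tcp_pos: [0.5447, 0.4782, 0.195]
tcp_rot: [1.473, 2.774, 0.002]
wrist_force: [0.5, 0.4, 0.5]
grip_width: 0.651
```

Call:
move_arm(
  motion=[
    [[0,0,0,0,0,0],[0,0,0,0,0,0],[0,0,0,0,0,0],[0,0,0,0,0,0],[0,0,0,0,0,0]],
  ],
  jaw=-1,
  newtons=15,
)

```text
clock: 43.67
tcp_pos: [0.5445, 0.478, 0.1942]
tcp_rot: [1.473, 2.775, 0.001]
wrist_force: [-0.4, 0.3, 0.8]
grip_width: 0.302
```

```bash
python3 - <<'E'
from h import *
o=bot.get_obs(); print(o['tcp_pos'],o['grip_width'],o['wrist_force'])
post=np.array([.4465,.4546])
for a in [1.79,1.6,1.4,1.2,1.0,.8,.6,.4,.2,.1,0]:
    w=post+.1*np.array([np.sin(a),-np.cos(a)]); print(a); tool([w[0],w[1],o['tcp_pos'][2]])
E
```

```text
[0.54448706 0.47804135 0.19415011] 0.30198758613507587 [-0.38108765  0.30204285  0.7709687 ]
1.79
shift [-1.2 -1.3 -0. ] cur yaw 34.1 rz units 0.0 tiltz [ 4.e-04  4.e-04 -1.e+00] clock 43.67
1.6
shift [-18.1  -9.9  -0. ] cur yaw 34.1 rz units 0.0 tiltz [ 4.e-04  4.e-04 -1.e+00] clock 43.67
1.4
shift [-33.8 -22.2  -0. ] cur yaw 34.1 rz units 0.0 tiltz [ 4.e-04  4.e-04 -1.e+00] clock 43.67
1.2
shift [-46.8 -37.4  -0. ] cur yaw 34.1 rz units 0.0 tiltz [ 4.e-04  4.e-04 -1.e+00] clock 43.67
1.0
shift [-56.4 -54.9  -0. ] cur yaw 34.1 rz units 0.0 tiltz [ 4.e-04  4.e-04 -1.e+00] clock 43.67
0.8
shift [-62.4 -73.9  -0. ] cur yaw 34.1 rz units 0.0 tiltz [ 4.e-04  4.e-04 -1.e+00] clock 43.67
0.6
shift [-64.5 -93.8  -0.1] cur yaw 34.1 rz units 0.0 tiltz [ 4.e-04  4.e-04 -1.e+00] clock 43.67
0.4
shift [-6.260e+01 -1.136e+02 -1.000e-01] cur yaw 34.1 rz units 0.0 tiltz [ 4.e-04  4.e-04 -1.e+00] clock 43.67
0.2
shift [-5.690e+01 -1.327e+02 -1.000e-01] cur yaw 34.1 rz units 0.0 tiltz [ 4.e-04  4.e-04 -1.e+00] clock 43.67
0.1
shift [-5.260e+01 -1.418e+02 -1.000e-01] cur yaw 34.1 rz units 0.0 tiltz [ 4.e-04  4.e-04 -1.e+00] clock 43.67
0
shift [-4.740e+01 -1.503e+02 -1.000e-01] cur yaw 34.1 rz units 0.0 tiltz [ 4.e-04  4.e-04 -1.e+00] clock 43.67
```

Call:
move_arm(
  motion=[
    [[0,0,0,0,0,0],[0,0,0,0,0,0],[0,0,0,0,0,0]],
  ],
)

```text
clock: 43.92
tcp_pos: [0.5439, 0.4778, 0.1935]
tcp_rot: [-1.473, -2.774, 0.002]
wrist_force: [-1.9, -0.8, 0.5]
grip_width: 0.224
```

Call:
move_arm(
  motion=[
    [[-18,-10,0,0,0,0],[-34,-22,0,0,0,0],[-47,-37,0,0,0,0],[-56,-55,0,0,0,0],[-62,-74,0,0,0,0],[-64,-94,0,0,0,0],[-63,-114,0,0,0,0],[-57,-133,0,0,0,0],[-53,-142,0,0,0,0],[-47,-151,0,0,0,0]],
  ],
)

```text
clock: 44.75
tcp_pos: [0.4467, 0.3531, 0.1938]
tcp_rot: [1.475, 2.771, -0.0]
wrist_force: [4.2, -2.8, -1.2]
grip_width: 0.222
```

Call:
move_arm(
  motion=[
    [[0,0,0,0,0,0],[0,0,0,0,0,0],[0,0,0,0,0,0]],
  ],
)

```text
clock: 45.0
tcp_pos: [0.4462, 0.3533, 0.1935]
tcp_rot: [1.473, 2.773, -0.004]
wrist_force: [2.9, -5.8, 0.7]
grip_width: 0.224
```

```bash
python3 - <<'E'
from meas import *
o=bot.get_obs(); print(o['tcp_pos'],o['grip_width'],o['wrist_force'],o['q'].round(2))
snap('side','s28.png'); snap('scene','c28.png')
p=cv2.imread('pics/s28.png')[150:300,190:350]; q=cv2.imread('pics/c28.png')[170:320,170:350]
cv2.imwrite('pics/28.png',np.hstack([cv2.resize(p,(400,375)),cv2.resize(q,(400,375))]))
E
```

```text
[0.4462287  0.35328243 0.19349514] 0.22396542128602961 [ 2.89049928 -5.75502199  0.66667307] [-0.19  0.57 -0.76  1.76  0.46  1.   -0.54]
```

View pics/28.png

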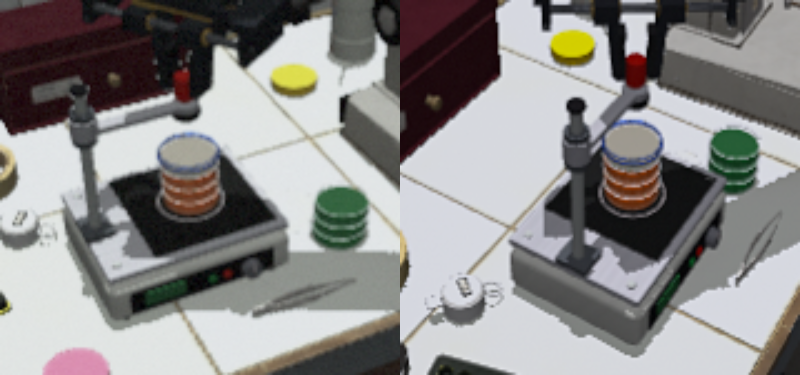

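Call:
move_arm(
  motion=[
    [[0,0,0,0,0,0],[0,0,0,0,0,0]],
  ],
  jaw=-0.3,
)

```text
clock: 45.27
tcp_pos: [0.445, 0.3557, 0.1938]
tcp_rot: [-1.471, -2.774, -0.001]
wrist_force: [0.2, -0.1, -0.1]
grip_width: 0.337
```

Call:
move_arm(
  motion=[
    [[0,0,0,0,0,0],[0,0,0,0,0,0],[0,0,0,0,0,0],[0,0,0,0,0,0]],
  ],
  jaw=-1,
  newtons=30,
)

```text
clock: 45.6
tcp_pos: [0.4454, 0.3556, 0.1939]
tcp_rot: [-1.472, -2.775, -0.003]
wrist_force: [0.6, 3.7, -1.3]
grip_width: 0.216
```

Call:
move_arm(
  motion=[
    [[0,0,5,0,0,0],[0,0,10,0,0,0],[0,0,15,0,0,0],[0,0,20,0,0,0],[0,0,25,0,0,0],[0,0,30,0,0,0],[0,0,35,0,0,0],[0,0,37,0,0,0],[0,0,37,0,0,0],[0,0,37,0,0,0]],
  ],
)

```text
clock: 46.43
tcp_pos: [0.4455, 0.3552, 0.1566]
tcp_rot: [-1.472, -2.775, -0.002]
wrist_force: [0.9, 5.8, 0.9]
grip_width: 0.216
```

```bash
python3 - <<'E'
from meas import *
o=bot.get_obs(); print(o['tcp_pos'],o['grip_width'],o['wrist_force'])
p,d=snap('side','s29.png'); 
i=bot.camera_info('side');C=cloud(i,d); 
q=cv2.imread('pics/s29.png')[170:250,230:310]; cv2.imwrite('pics/29.png',cv2.resize(q,(560,560),interpolation=cv2.INTER_CUBIC))
p,d=snap('scene','c29.png'); C=cloud(bot.camera_info('scene'),d); r=masks(p)['red']&(abs(C[...,0]-.446)<.03)&(abs(C[...,1]-.3546)<.03); print('red z max',np.percentile(C[r][:,2],[50,95,99]))
E
```

```text
[0.44549147 0.35523386 0.15657566] 0.21622205016979756 [0.88660122 5.79703562 0.89444348]
red z max [0.17533434 0.17667056 0.17723052]
```

View pics/29.png

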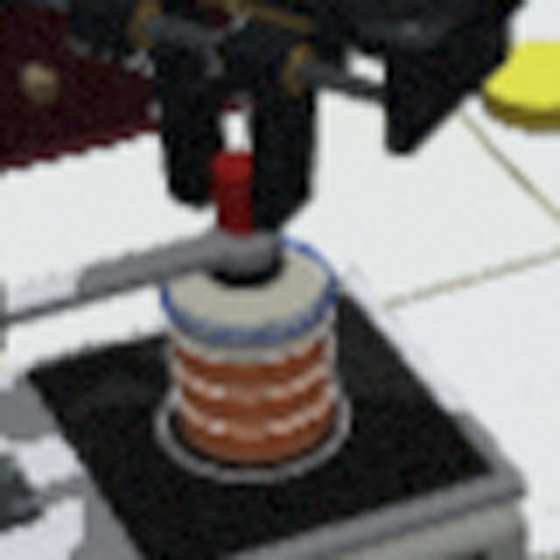

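Call:
move_arm(
  motion=[
    [[0,0,2,0,0,0],[0,0,4,0,0,0],[0,0,5,0,0,0],[0,0,5,0,0,0]],
  ],
)

```text
clock: 46.87
tcp_pos: [0.4456, 0.3553, 0.1525]
tcp_rot: [1.473, 2.775, 0.002]
wrist_force: [-0.7, 3.9, 10.5]
grip_width: 0.217
```

Call:
move_arm(
  motion=[
    [[0,0,1,0,0,0],[0,0,1,0,0,0],[0,0,1,0,0,0]],
  ],
)

```text
clock: 47.12
tcp_pos: [0.4457, 0.3554, 0.1524]
tcp_rot: [1.472, 2.774, 0.002]
wrist_force: [-3.5, 0.8, 18.0]
grip_width: 0.215
```

```bash
python3 - <<'E'
from meas import *
o=bot.get_obs(); print(o['tcp_pos'],o['grip_width'],o['wrist_force'])
p,d=snap('side','s30.png'); 
q=cv2.imread('pics/s30.png')[170:250,230:310]; cv2.imwrite('pics/30.png',cv2.resize(q,(560,560),interpolation=cv2.INTER_CUBIC))
p,d=snap('scene','c30.png'); C=cloud(bot.camera_info('scene'),d); r=masks(p)['red']&(abs(C[...,0]-.446)<.03)&(abs(C[...,1]-.3546)<.03); print('red z max',np.percentile(C[r][:,2],[50,95,99]))
E
```

```text
[0.4456898  0.35539635 0.15240491] 0.21499967720513602 [-3.49757945  0.81951275 18.02650001]
red z max [0.17084927 0.17241195 0.17257595]
```

View pics/30.png

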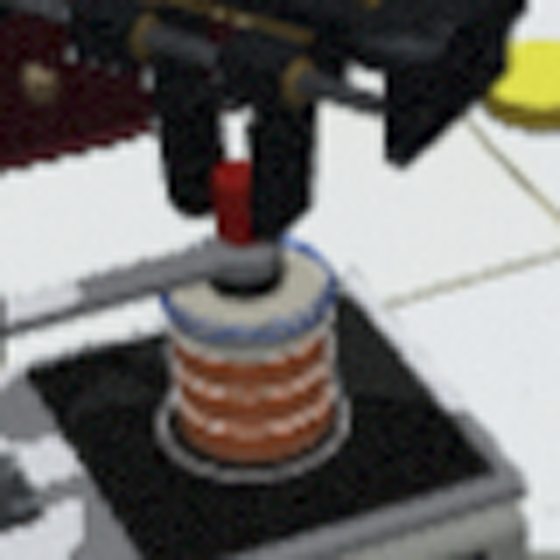

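The force rose from 1 to 10 to 18 N while z stalled at 0.1524, so the pad is resting on the control dish. I'll release and back off.

Call:
move_arm(
  motion=[
    [[0,0,-1.5,0,0,0],[0,0,-1.5,0,0,0]],
  ],
)

```text
clock: 47.38
tcp_pos: [0.4455, 0.3553, 0.1525]
tcp_rot: [-1.472, -2.775, -0.003]
wrist_force: [-0.1, 5.3, 6.6]
grip_width: 0.219
```

Call:
move_arm(
  motion=[
    [[0,0,0,0,0,0],[0,0,0,0,0,0],[0,0,0,0,0,0],[0,0,0,0,0,0]],
  ],
  jaw=0.3,
)

```text
clock: 47.72
tcp_pos: [0.4454, 0.3529, 0.1513]
tcp_rot: [1.474, 2.774, -0.004]
wrist_force: [0.6, 0.3, 0.1]
grip_width: 0.492
```

Call:
move_arm(
  motion=[
    [[0,0,-15,0,0,0],[0,0,-40,0,0,0],[0,0,-75,0,0,0],[0,0,-110,0,0,0],[0,0,-145,0,0,0],[0,0,-150,0,0,0],[0,0,-150,0,0,0],[0,0,-150,0,0,0]],
  ],
)

```text
clock: 48.38
tcp_pos: [0.4455, 0.3535, 0.3013]
tcp_rot: [1.474, 2.774, -0.002]
wrist_force: [-0.0, 0.3, -0.6]
grip_width: 0.648
```

```bash
python3 - <<'E'
from meas import *
o=bot.get_obs(); print(o['tcp_pos'],o['grip_width'],o['wrist_force'],o['clock'])
i=bot.camera_info('wrist'); p,d=snap('wrist','w31.png')
C,_=wristmeas(i,p,d,minA=100); ring(C,p); bluecirc(C,p,[.447,.354],.1,.135)
for n in ['side','scene']:
    p,d=snap(n,n+'31.png'); C=cloud(bot.camera_info(n),d); r=masks(p)['red']&(abs(C[...,0]-.446)<.03)&(abs(C[...,1]-.3546)<.03); print(n,'red z',np.percentile(C[r][:,2],[50,95,99]),np.median(C[r],0))
    b=(p.min(2)>90)&(np.hypot(C[...,0]-.446,C[...,1]-.352)<.026)&(C[...,2]>.11)&(C[...,2]<.135); print('lid z',np.median(C[b][:,2]),b.sum())
a=cv2.imread('pics/side31.png')[170:250,230:350]; b=cv2.imread('pics/scene31.png')[205:305,210:340]
cv2.imwrite('pics/31.png',np.hstack([cv2.resize(a,(400,360),interpolation=cv2.INTER_CUBIC),cv2.resize(b,(400,360),interpolation=cv2.INTER_CUBIC)]))
E
```

```text
[0.44554597 0.35351555 0.30128663] 0.6477983825700983 [-0.01004057  0.26611533 -0.59550583] 48.3833
green A 916 px [200. 240.] med [0.4    0.2092 0.0451] zmax 0.047 circ 0.4009 0.2084 r 0.0264
yellow A 227 px [387.  43.] med [0.4565 0.5629 0.0037] zmax 0.0056 circ 0.4773 0.5876 r 0.052
yellow A 452 px [318. 359.] med [0.6852 0.1069 0.0149] zmax 0.0167 circ 0.68 0.1127 r 0.0292
pink A 1094 px [279.  12.] med [0.3298 0.5129 0.0149] zmax 0.0168 circ 0.3254 0.5188 r 0.0291
red A 278 px [286. 199.] med [0.4464 0.3551 0.1702] zmax 0.1715 circ 0.4464 0.3549 r 0.009
blue A 474 px [285. 188.] med [0.4426 0.352  0.1234] zmax 0.1255 circ 0.4485 0.3538 r 0.0311
ring 143 [0.447  0.3543] 0.0327
ctrl [0.4485 0.3537] 0.0288 403 0.12376532944127822
side red z [0.16887252 0.17003489 0.17014549] [0.44302825 0.35574814 0.16887252]
lid z 0.12235393283479845 119
scene red z [0.17138674 0.17231984 0.17254209] [0.44614791 0.35631508 0.17138674]
lid z 0.124740156681233 122
```

View pics/31.png

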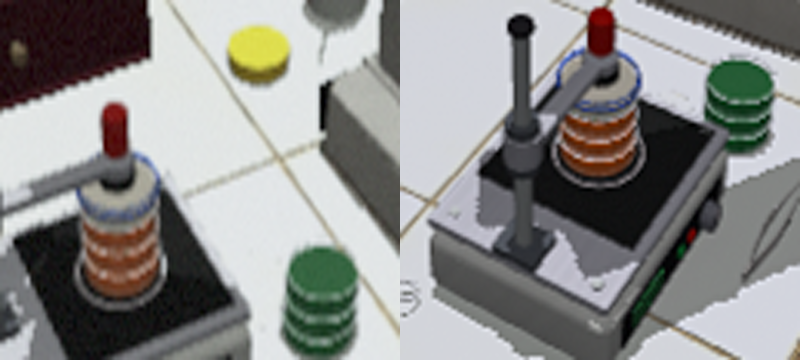

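View pics/w31.png

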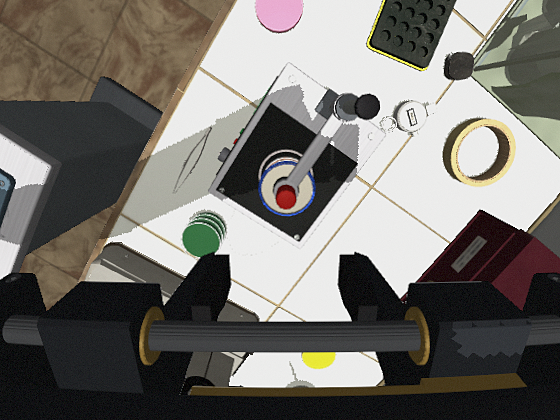

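The knob top is at z≈0.170, which puts the pad at about 0.125 against a lid at about 0.124. Both piles look straight, so I'll hand in.

```bash
python3 -c "
from station import bot
print(bot.sign_off(), bot.get_obs()['clock'])"
```

```text
the job is handed in; nothing more can be done
the job is handed in; nothing more can be done
```

The job was done and handed in at about 48.6 s of the 210 s allowed. No verdict was reported.

- **Green dishes:** I raised the clamp arm, swung it to about 1.79 rad, and stacked both finished dishes on the green dish. The three centres measured within about 2.5 mm of each other.
- **Orange dishes and control:** Three orange dishes were present and dish_4 was absent. They are stacked on the ring with the control dish on top. Each dish's measured centre is within about 2 mm of the ring centre, and the pile looked straight in the side and scene views.
- **Clamp:** The arm is back at its stop over the pile. I pushed it down until the wrist force rose to 18 N and the tool stopped moving. Afterwards the pad measured about 1 mm above the lid, which is within the roughly 2 mm camera calibration error. The pad is about 2 mm off the control's centre.
- **Last look:** The gripper is open and clear of everything, and nothing else appeared to have been moved. I saw none of the possible knocks to a dish.
- **Disagreement between cameras:** The side camera read heights about 2 mm lower than the wrist and scene cameras. The side and scene cameras each put the knob about 46–47 mm above the lid, so the pad-to-lid gap was about the same from each.

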